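# Load, tally and dock the eyedrop tray

## Robot

A 6-joint arm with a two-finger parallel gripper is mounted at the origin on the work surface. World frame = base frame: x ahead of the robot, y to its left, z up, the work surface at z = 0. Lengths are in m, angles in rad, forces in N, time in s.
With the tool pointing down it reaches from about 0.25 to 0.8 m from the base axis. Payload 8.5 kg.
Tool frame: the origin (TCP) lies between the finger pads; the fingertips stand 19 mm ahead of it and the grasp point (between the pads) is the TCP; z points along the fingers, y is the line along which they close (so a half turn about z gives the same grasp; the last joint's range is limited). The gripper opens to 85 mm and grips with 20 to 120 N. Pads are 22 mm wide; open, the fingers measure 114 mm over their backs; the gripper's body (76 mm by 85 mm) begins 54 mm behind the grasp point. The pads swing forward as they close: fully open they stand 13 mm farther back than shut.
Start: joints at [-1.199, 0.238, -0.013, 1.319, 0, 1.571], TCP at [0.191, -0.489, 0.25] pointing down, gripper open.
Joint ranges: [-2.66, 2.66], [-1.03, 1.9], [-1.14, 1.46], [-1.82, 2.27], [-1.45, 1.34], [-3.14, 3.14]. Speed limits (rad/s): [2.22, 2.22, 2.79, 3.14, 3.14, 3.14].

## Interface

Orientations are given as a 3x3 rotation matrix whose columns are the frame's x, y, z axes.
In Python, from workcell import get_obs, viewer, ticket gives the robot as it stands. The module is installed in compiled form; this text tells all that it offers.
- The arm moves only by the tool arm_command, never from a script. Its argument "targets" is a list of rows, each a list of 6 numbers: the shift along the tool's x, y, z in mm, then the turn, a rotation vector about the tool's x, y, z in rad. A call has 1 to 5 rows; each row is the pose to reach, as a shift and turn from the pose commanded when the call began, along the tool's axes at that moment; what a row does not reach only later rows make up. A row lasts 1/12 s, in which the tool goes at most 41.7 mm and 7.16 degrees, less where a joint would pass 70% of its speed; a pose out of reach is approached as far as the arm can. A call with a gripper value outside its range is refused whole. "claw" is the opening, from -1 (shut) to 1 (fully open), set as the call begins (left out, the last holds). The fingers move at their own pace and stop on an object; the grip force is fixed at half the most. Time passes only in rows, so rows that repeat a pose let the fingers close. It gives the time, the measured TCP pose, the force, the opening and the grip force at its end, in the units of the state.
- get_obs(): the state, without advancing time (a new reading comes with each control period).
- viewer.get_image(name): name is "side" or "top" or "wrist"; returns the picture (400x640x3 uint8, red, green, blue); there is no depth.
- viewer.calibration(name): a dict with "mtx" (3x3 intrinsics, pixels), "rvec" (rotation vector, rad) and "tvec" (3), from world to camera coordinates, as OpenCV has them; the wrist camera has in their place "tool_from_camera" (4x4, takes a point from camera to tool coordinates, whose origin is the TCP and whose axes are the flange's). Camera axes: x right, y down, z forward; pixel columns grow to the right and rows downward; lengths in m; the calibration is good to about 2 mm. The wrist camera is an equidistant fisheye: a pixel r from the principal point sees the ray r / f radians off the axis. A picture is of the moment at which its call begins: read the wrist's pose just before it. calibration takes no time and is no camera call.
- ticket.hand_in(): hands the job in; it is judged then, once.
The state is a dict: "t": time; "joint_pos": joint angles; "qd": joint speeds; "joint_torque": joint torques, N m; "position": TCP position; "tcp_rot": TCP orientation; "force": force on the tool from outside, world axes, zero at the start; "moment": the same for the moment, N m; "opening": finger opening in m; "grip_force": force on a finger pad.
Only numpy, scipy, OpenCV 4.12 (cv2) and the standard library are available. Lean on these libraries where they do the work, as an engineer would, in place of code of your own. Each camera call takes 0.05 s, during which the arm holds its last target. There are 200 camera calls.

## Task

Prepare the eyedrop round: stand every amber eyedrop bottle that is on the cart upright in the white tray while the tray is still at its yellow parking outline, and swing the tally counter's red-tipped lever fully to its stop and let it spring home once for each bottle, so that the red pointer ends at the number of bottles in the tray. Then slide the loaded tray along the deck by its blue fin, never lifting it, until it stands squarely inside the green outline by the bed, and only then turn the red clamp knob fully anticlockwise so that its bar closes behind the tray. Do not shift the other things on the cart.

Things in the scene. Friction and masses are not known exactly. Their poses are not given: they have to be found in the camera images.
- drops_a: amber eyedrop bottle with a paper label and an orange cap, about 50 g: body 34 mm in diameter and 50 mm tall, cap 20 mm in diameter on top, 68 mm tall in all; the origin is the centre of its underside, z up along its axis. May be absent (None).
- drops_b: amber eyedrop bottle with a paper label and a blue cap, about 50 g: body 34 mm in diameter and 50 mm tall, cap 20 mm in diameter on top, 68 mm tall in all; the origin is the centre of its underside, z up along its axis. May be absent (None).
- drops_c: amber eyedrop bottle with a paper label and a green cap, about 50 g: body 34 mm in diameter and 50 mm tall, cap 20 mm in diameter on top, 68 mm tall in all; the origin is the centre of its underside, z up along its axis. May be absent (None).
- drops_d: amber eyedrop bottle with a paper label and a yellow cap, about 50 g: body 34 mm in diameter and 50 mm tall, cap 20 mm in diameter on top, 68 mm tall in all; the origin is the centre of its underside, z up along its axis. May be absent (None).
- tray: loose open white plastic tray, about 0.35 kg, 100 mm along its x by 180 mm along its y, walls 22 mm high and 4 mm thick, floor 4 mm thick, no dividers; the origin is the centre of its underside. Beyond its -y end a neck (5 mm high) carries an upright blue grip fin. It starts at the yellow outline.
- tray_fin (a point): point in the blue grip fin of the tray, 34 mm above the tray's underside, 15 mm below the fin's top; the fin is 12 mm thick (tray x), 30 mm long (tray y), its top 49 mm above the deck, its centre 125 mm from the tray's centre towards tray -y. 20 mm separate the fin from the tray's end wall.
- park_mark (a point): centre of the yellow parking outline painted on the deck (inside 116 mm x by 196 mm y); its axes are those of the dock: y runs from the yellow to the green outline
- bed_mark (a point): centre of the green bedside outline painted on the deck, 180 mm from the yellow one along y (inside 116 mm x by 196 mm y). A tray that stands right has its origin here, and its axes along these. A fixed steel end stop, 20 mm high, stands 4 mm beyond the +y end of a tray placed exactly here; the two outlines are otherwise free to slide over.
- clamp (a joint): angle of the red swivel clamp, rad: 0 to 0.25 at the start (bar points away from the green outline, out of the tray's way), 1.45 at its stop (bar lies along dock +x close behind the -y end wall of a docked tray, locking it); grows anticlockwise seen from above; stiff, stays where left. With the tray not far enough along, the bar strikes it.
- clamp_grip (a point): on the axis of the red clamp knob, 44 mm above the deck; it turns with the knob. The knob's upright grip is a bar 42 mm long along this frame's x, 12 mm thick along its y, from 20 to 56 mm above the deck; below it the clamp bar, 75 mm long along x, 10 mm high (10 to 20 mm above the deck).
- counter_axis (a point): on the upright axis of the tally counter, 70 mm above the deck, 5 mm above its clear round cover (112 mm in diameter); the counter is a fixed black round housing 124 mm in diameter
- lever_post (a point): top centre of the round red post at the lever's end: 12 mm in diameter, from 52 to 97 mm above the deck, 88 mm from the counter's axis; the lever's flat steel arm joins it at 50 to 55 mm. x of this frame points outwards along the arm. Nothing stands under the post.
- lever (a joint): angle of the sprung lever, rad: 0 at home, 1.134 at its stop; grows anticlockwise seen from above; about 3 N at the post swing it, and it returns by itself when let go. Only a full swing to the stop counts, and it must go home before the next.
- dial (a joint): angle of the counter's white dial, rad: 0 at the start (red pointer at the white bar), 0.785 more for each full swing (pointer at one, two, three, four white dots, anticlockwise); it cannot be set back
- cup: white ceramic mug, 76 mm across, 85 mm tall, bystander, origin under its centre
- pillbox: blue weekly pillbox with seven white sliding lids, 45 by 150 by 29 mm, bystander, origin under its centre, long along its y
- balm_tin: small round green and brass balm tin, 49 mm across, 21 mm tall, bystander, origin under its centre
- glasses_case: blue glasses case, 65 by 160 by 35 mm, bystander, origin under its centre
- clock: small white bedside clock, 40 by 90 by 70 mm, bystander, origin under its centre
- lotion: green lotion bottle, 48 mm across, 130 mm tall, bystander, origin under its centre

How it is judged:
By the outcome, as a careful person would: the job done as asked, in the order asked, and still so for the second after the job is handed in, with the robot touching nothing.
Of drops_a, drops_b, drops_c, drops_d only 2 to 4 are there at a start; the rules pass over those that are not, and their reading is None.
At some moment in a run one of drops_a, drops_b, drops_c, drops_d, tray may be knocked a few centimetres aside while the robot is not near it.
It also fails if it takes over 210 s, if anything falls off the work surface, if the arm or the gripper's body presses on something with over 40 N, if the wrist force passes 120 N, or if a joint passes its speed limit or range.

## Working session

There is one attempt and no reset: what is moved stays moved. The work goes in short steps, Python scripts to look and compute and a tool call to move; the robot and the scene stay as the last step left them, time stands still between calls to the robot, and variables do not carry over. Pictures are saved under pics/ and viewed, at most 14 in all, crops included, and the job is handed in when it is done.

Besides the shell and the picture viewer there is one more tool, called after ">>>" in YAML: its name, and indented under it one key for each argument. arm_command: Moves the arm, as the interface text tells. Its arguments: {"type":"object","properties":{"targets":{"type":"array","items":{"type":"array","items":{"type":"number"}}},"claw":{"type":"number"}},"required":["targets"]}

```bash
mkdir -p pics
cat > h.py <<'E'
import numpy as np, cv2
from workcell import get_obs, viewer, ticket
def save(n,f,crop=None,s=1):
    im=viewer.get_image(n)[:,:,::-1]
    np.save('pics/'+f+'.npy',im)
    if crop: x0,y0,x1,y1=crop; im=im[y0:y1,x0:x1]
    cv2.imwrite('pics/'+f+'.png',cv2.resize(im,None,fx=s,fy=s,interpolation=cv2.INTER_CUBIC))
def crop(f,g,c,s):
    im=np.load('pics/'+f+'.npy');x0,y0,x1,y1=c
    cv2.imwrite('pics/'+g+'.png',cv2.resize(im[y0:y1,x0:x1],None,fx=s,fy=s,interpolation=cv2.INTER_CUBIC))
def ray(n,u,v):
    c=viewer.calibration(n);K=np.array(c['mtx'],float);R=cv2.Rodrigues(np.array(c['rvec'],float))[0];t=np.array(c['tvec'],float).ravel()
    return -R.T@t, R.T@np.linalg.inv(K)@np.array([u,v,1.])
def px(n,u,v,z):
    o,d=ray(n,u,v); return (o+d*(z-o[2])/d[2])[:2].round(4)
def proj(n,P):
    c=viewer.calibration(n)
    return cv2.projectPoints(np.array(P,float).reshape(-1,1,3),np.array(c['rvec'],float),np.array(c['tvec'],float),np.array(c['mtx'],float),None)[0].reshape(-1,2).round(1)
def rel(p,yaw=None):
    """shift (mm, tool axes) to get to world p; tool-z turn to make tool y point to world yaw"""
    s=get_obs();R=np.array(s['tcp_rot']);out=(R.T@(np.array(p)-np.array(s['position']))*1000).round(1)
    if yaw is None: return out
    y=np.arctan2(R[1,1],R[0,1]); d=-(yaw-y); d=(d+np.pi/2)%np.pi-np.pi/2
    return out,round(d,3)
E
python3 - <<'E'
from h import *
save('top','top0');save('side','side0')
s=get_obs();print(s);print(viewer.calibration('top'))
E
```

```text
{'t': 0.1, 'joint_pos': array([-1.19900868e+00,  2.38701830e-01, -1.41760128e-02,  1.31921904e+00,
        2.81531107e-05,  1.57081035e+00]), 'qd': array([ 0.0005382 , -0.00106036,  0.00211217, -0.00017478, -0.00187809,
        0.00061258]), 'joint_torque': array([ 1.04208448e-04, -5.39721823e+01,  3.46999133e+01,  1.34363340e-02,
        1.03813406e-05,  4.13348843e-06]), 'position': array([ 0.19059892, -0.48879169,  0.24974949]), 'tcp_rot': array([[ 9.31684522e-01,  3.63268155e-01, -4.46236427e-04],
       [ 3.63268428e-01, -9.31683721e-01,  1.22192397e-03],
       [ 2.81348518e-05, -1.30055126e-03, -9.99999154e-01]]), 'force': array([-0.11910046,  0.49280992,  0.84592636]), 'moment': array([-0.03276807, -0.05092403, -0.00461033]), 'grip_force': 0.0, 'opening': 0.08553333162626228}
{'mtx': array([[437.4440002 ,   0.        , 319.87933511],
       [  0.        , 437.4440002 , 204.38427684],
       [  0.        ,   0.        ,   1.        ]]), 'rvec': array([ 2.18501913, -2.21964948,  0.07332871]), 'tvec': array([-0.01800208,  0.58854518,  1.27184015])}
```

View pics/top0.png

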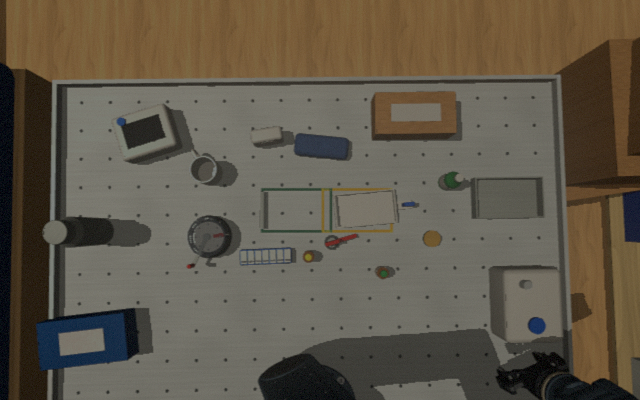

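View pics/side0.png

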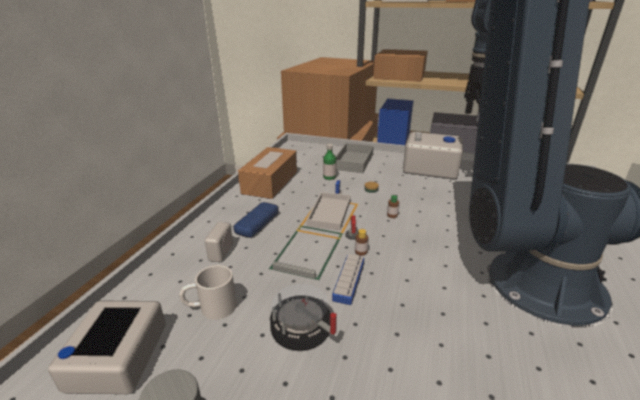

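The top view shows two bottles: yellow cap at about (308,256) and green cap at about (384,271). The tray is at (366,209), slightly askew, with its fin at (410,204). The clamp is at (340,241), the counter at (209,236) and the lever post at (190,266). I'll enlarge this area.

Run:
```python
from h import *
crop('top0','c0',(240,170,450,300),3.8)
crop('top0','c1',(170,200,250,280),7)
```

```text
(no output)
```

View pics/c0.png

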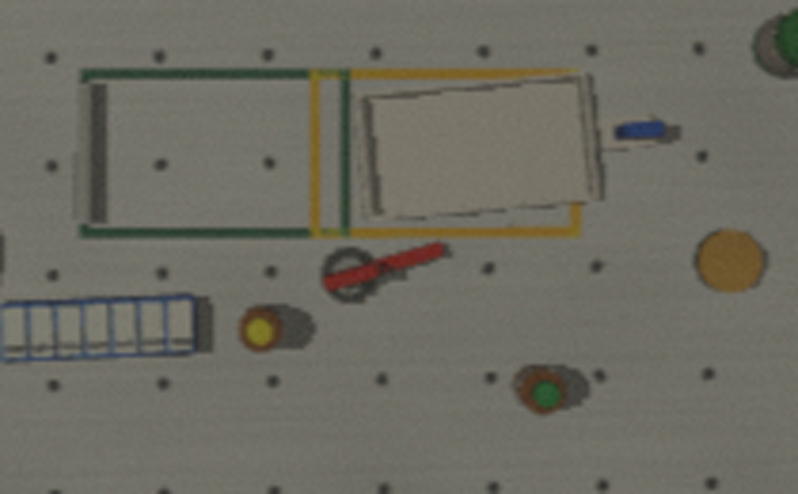

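View pics/c1.png

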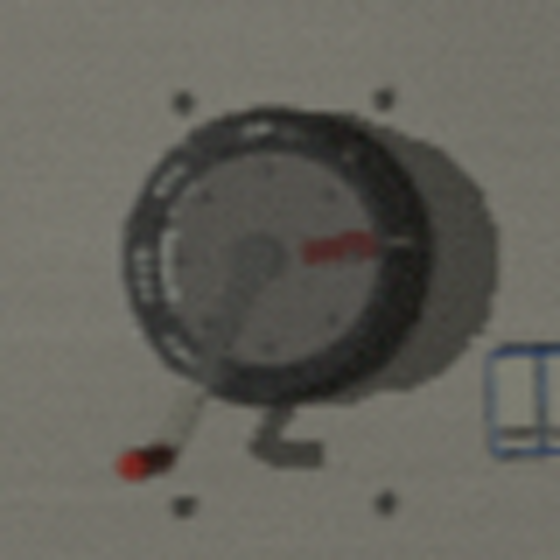

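Run:
```python
from h import *
f=lambda x,y,z:px('top',239.6+x/3.8,169.6+y/3.8,z) 
g=lambda x,y,z:px('top',169.6+x/7,199.6+y/7,z)
print('yel',f(260,331,.068),'grn',f(546,394,.068),'yelbody low')
print('green outer',[f(x,y,0) for x,y in((82,70),(82,236),(349,72),(349,234))])
print('yellow outer',[f(x,y,0) for x,y in((312,70),(312,236),(580,236),(580,75))])
print('tray rim',[f(x,y,.022) for x,y in((360,95),(375,220),(592,76),(604,200))])
print('fin',f(615,132,.049),f(667,129,.049))
print('clamp knob ends z56',f(326,284,.056),f(383,266,.056),'bar tip z20',f(447,248,.02),'disc',f(350,274,.01))
print('counter axis',g(265,255,.065),'post',g(132,464,.097),'housing edges',g(123,255,.065),g(433,255,.06),g(270,107,.06),g(270,402,.06))
print('tin',f(730,261,.021),'pill',f(195,295,.03),f(195,352,.03),f(2,302,.03),f(2,360,.03))
```

```text
yel [0.4391 0.0092] grn [ 0.3892 -0.2012] yelbody low
green outer [array([0.6405, 0.1465]), array([0.5106, 0.1477]), array([ 0.6358, -0.0628]), array([ 0.5088, -0.0605])]
yellow outer [array([ 0.6378, -0.0337]), array([ 0.5077, -0.0316]), array([ 0.5043, -0.2414]), array([ 0.6307, -0.2446])]
tray rim [array([ 0.6159, -0.07  ]), array([ 0.5194, -0.0798]), array([ 0.628 , -0.2498]), array([ 0.532 , -0.2567])]
fin [ 0.583  -0.2611] [ 0.5847 -0.3006]
clamp knob ends z56 [ 0.4724 -0.0404] [ 0.4851 -0.0833] bar tip z20 [ 0.497 -0.135] disc [ 0.478  -0.0604]
counter axis [0.5015 0.2906] post [0.4217 0.3347] housing edges [0.5024 0.3473] [0.5003 0.2244] [0.561  0.2896] [0.4425 0.29  ]
tin [ 0.4835 -0.3531] pill [0.4647 0.0587] [0.4215 0.0593] [0.4618 0.2052] [0.418  0.2055]
```

Two bottles only. I'll approach the green-capped one first.

>>> arm_command:
  targets:
    - [144,-98,20,0,0,-0.6]
    - [144,-98,20,0,0,-0.6]
    - [144,-98,20,0,0,-0.6]
    - [144,-98,20,0,0,-0.6]
    - [144,-98,20,0,0,-0.6]
  claw: 1

```text
t: 0.52
position: [0.2906, -0.341, 0.2295]
tcp_rot: [[0.556, 0.831, -0.0], [0.831, -0.556, 0.003], [0.002, -0.002, -1.0]]
force: [0.6, 0.1, -0.3]
opening: 0.0854
grip_force: 0.0
```

>>> arm_command:
  targets:
    - [175,1,30,0,0,-0.6]
    - [175,1,30,0,0,-0.6]
    - [175,1,30,0,0,-0.6]
    - [175,1,30,0,0,-0.6]
    - [175,1,30,0,0,-0.6]

```text
t: 0.93
position: [0.3903, -0.1975, 0.1992]
tcp_rot: [[-0.011, 1.0, -0.001], [1.0, 0.011, 0.002], [0.002, -0.001, -1.0]]
force: [0.5, -0.8, 0.4]
opening: 0.0852
grip_force: 0.0
```

Run:
```python
from h import *
s=get_obs();print(s['t'],s['position'],s['tcp_rot'].round(3),s['joint_pos'])
print(rel([.389,-.201,.038],0.0))
save('wrist','w1');save('top','top1');c=viewer.calibration('wrist');print(c)
R=s['tcp_rot'];np.savez('pics/w1pose',R=R,p=s['position'])
```

```text
0.9333 [ 0.39031232 -0.19748623  0.19924607] [[-0.011  1.    -0.001]
 [ 1.     0.011  0.002]
 [ 0.002 -0.001 -1.   ]] [-0.46938992  0.11509945 -0.302589    1.15448523  0.00148635  1.09061178]
(array([ -3.8,  -1.3, 161.2]), np.float64(0.011))
{'mtx': array([[309.70691629,   0.        , 317.83270004],
       [  0.        , 309.70691629, 196.94639422],
       [  0.        ,   0.        ,   1.        ]]), 'tool_from_camera': array([[-7.48109783e-04, -9.57488738e-01, -2.88469680e-01,
         7.45371183e-02],
       [ 9.99999369e-01, -4.74576095e-04, -1.01815915e-03,
         6.02651725e-04],
       [ 8.37975108e-04, -2.88470260e-01,  9.57488489e-01,
        -1.23348739e-01],
       [ 0.00000000e+00,  0.00000000e+00,  0.00000000e+00,
         1.00000000e+00]])}
```

View pics/w1.png

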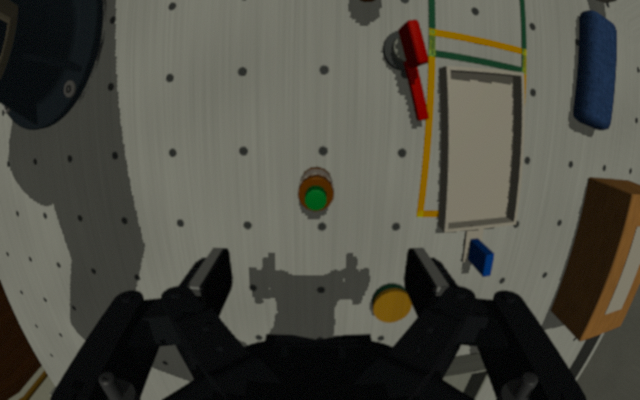

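The wrist view shows the green cap at (316,198). The tray rim corners are near (441,67), (525,74), (516,228) and (441,232), and the fin is at (482,257).

```bash
cat >> h.py <<'E'
def wpx(u,v,z,R,p):
    c=viewer.calibration('wrist');K=c['mtx'];T=c['tool_from_camera']
    q=np.array([(u-K[0,2])/K[0,0],(v-K[1,2])/K[1,1]]);r=np.hypot(*q)+1e-12
    d=R@T[:3,:3]@np.r_[np.sin(r)*q/r,np.cos(r)];o=p+R@T[:3,3]
    return (o+d*(z-o[2])/d[2])[:2].round(4)
def wproj(P,R,p):
    c=viewer.calibration('wrist');K=c['mtx'];T=c['tool_from_camera']
    x=T[:3,:3].T@(R.T@(np.array(P)-p)-T[:3,3]);a=np.arctan2(np.hypot(x[0],x[1]),x[2]);h=np.hypot(x[0],x[1])
    return (K[0,2]+K[0,0]*a*x[0]/h).round(1),(K[1,2]+K[1,1]*a*x[1]/h).round(1)
E
python3 - <<'E'
from h import *
d=np.load('pics/w1pose.npz');R,p=d['R'],d['p'];w=lambda u,v,z:wpx(u,v,z,R,p)
print('grn',w(316,198,.068),'tray',[w(*a,.022) for a in((441,67),(525,74),(516,228),(441,232))],'fin',w(481,245,.049),w(486,272,.049),'tin',w(391,301,.021))
print('clamp',w(406,22,.056),w(420,62,.056),'tip',w(424,119,.02),'yel outl',w(419,215,0),w(429,33,0),w(526,50,0))
crop('w1','w1c',(380,10,540,280),2.2)
E
```

```text
grn [ 0.389  -0.2004] tray [array([ 0.5126, -0.076 ]), array([ 0.6201, -0.0677]), array([ 0.6339, -0.2503]), array([ 0.5284, -0.2525])] fin [ 0.5679 -0.2576] [ 0.5836 -0.2926] tin [ 0.4803 -0.3435]
clamp [ 0.4658 -0.0432] [ 0.4786 -0.079 ] tip [ 0.4966 -0.1308] yel outl [ 0.5072 -0.2402] [ 0.5076 -0.0358] [ 0.6387 -0.0331]
```

View pics/w1c.png

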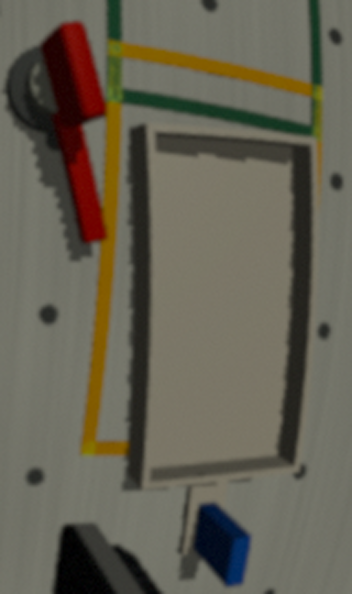

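>>> arm_command:
  targets:
    - [-3,-1,100,0,0,0]
    - [-3,-1,100,0,0,0]
    - [-3,-1,140,0,0,0]
    - [-3,-1,161,0,0,0]
    - [-3,-1,161,0,0,0]

```text
t: 1.45
position: [0.3835, -0.2035, 0.0344]
tcp_rot: [[0.003, 1.0, -0.008], [1.0, -0.003, 0.004], [0.004, -0.008, -1.0]]
force: [-2.3, 0.6, -0.5]
opening: 0.0852
grip_force: 0.0
```

>>> arm_command:
  targets:
    - [0,0,0,0,0,0]
    - [0,0,0,0,0,0]
    - [0,0,0,0,0,0]
    - [0,0,0,0,0,0]
    - [0,0,0,0,0,0]

```text
t: 1.87
position: [0.3888, -0.2051, 0.0409]
tcp_rot: [[-0.001, 1.0, 0.003], [1.0, 0.001, -0.001], [-0.001, 0.003, -1.0]]
force: [-0.5, -0.3, -0.5]
opening: 0.0854
grip_force: 0.0
```

>>> arm_command:
  targets:
    - [0,0,0,0,0,0]
    - [0,0,0,0,0,0]
    - [0,0,0,0,0,0]
    - [0,0,0,0,0,0]
    - [0,0,0,0,0,0]
  claw: -0.5

```text
t: 2.28
position: [0.3878, -0.2045, 0.0396]
tcp_rot: [[-0.001, 1.0, 0.0], [1.0, 0.001, 0.0], [0.0, 0.0, -1.0]]
force: [-0.7, 0.7, 5.0]
opening: 0.0324
grip_force: 58.9
```

Run:
```python
from h import *
d=np.load('pics/w1pose.npz');R,p=d['R'],d['p'];w=lambda u,v,z:wpx(u,v,z,R,p)
c=[w(*a,.022) for a in((446.8,66.8),(522.3,74.5),(515,221.8),(445.9,231.8))];print(c,np.mean(c,0))
s=get_obs();print(s['position'],s['opening'],s['grip_force'],s['force'])
print(rel([.577,-.205,.05]))
```

```text
[array([ 0.5191, -0.075 ]), array([ 0.6161, -0.069 ]), array([ 0.6301, -0.2421]), array([ 0.5345, -0.2524])] [ 0.57495  -0.159625]
[ 0.38777969 -0.20445503  0.03959226] 0.03240402913631886 58.94225835800171 [-0.74675179  0.6872154   5.03177596]
[ -0.8 189.2 -10.4]
```

>>> arm_command:
  targets:
    - [0,0,-30,0,0,0]
    - [0,0,-60,0,0,0]
    - [0,30,-60,0,0,0]
    - [0,60,-60,0,0,0]
    - [-1,95,-60,0,0,0]

```text
t: 2.7
position: [0.4834, -0.2054, 0.1002]
tcp_rot: [[-0.0, 1.0, 0.001], [1.0, 0.0, -0.0], [-0.0, 0.001, -1.0]]
force: [0.7, -0.8, -0.4]
opening: 0.0326
grip_force: 59.7
```

>>> arm_command:
  targets:
    - [0,30,0,0,0,0]
    - [0,60,0,0,0,0]
    - [0,85,0,0,0,0]
    - [0,94,0,0,0,0]
    - [0,94,0,0,0,0]

```text
t: 3.12
position: [0.5784, -0.205, 0.0985]
tcp_rot: [[-0.002, 1.0, -0.0], [1.0, 0.002, 0.0], [0.0, -0.0, -1.0]]
force: [-1.3, -0.4, -1.1]
opening: 0.0326
grip_force: 59.8
```

>>> arm_command:
  targets:
    - [0,0,0,0,0,0]
    - [0,0,15,0,0,0]
    - [0,0,35,0,0,0]
    - [0,0,45,0,0,0]
    - [0,0,45,0,0,0]

```text
t: 3.53
position: [0.5739, -0.2048, 0.0522]
tcp_rot: [[-0.0, 1.0, -0.005], [1.0, 0.0, 0.002], [0.002, -0.005, -1.0]]
force: [0.1, 0.7, -0.9]
opening: 0.0326
grip_force: 59.8
```

Run:
```python
from h import *
s=get_obs();print(s['t'],s['opening'],s['force'],rel([.577,-.205,.044]))
save('top','top2',(300,160,440,300),4)
save('side','side2')
```

```text
3.5333 0.03264462694448877 [ 0.08193072  0.72240791 -0.90517628] [-0.2  3.1  8.2]
```

View pics/top2.png

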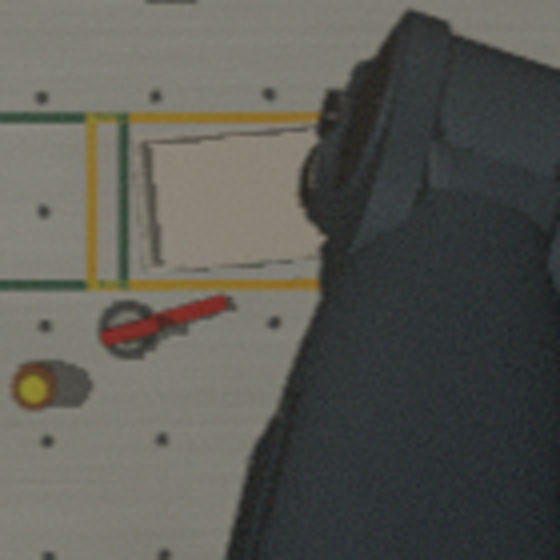

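The tray is unmoved and the gripper is over it, so I'll lower and release.

>>> arm_command:
  targets:
    - [0,0,2,0,0,0]
    - [0,0,4,0,0,0]
    - [0,0,5,0,0,0]
    - [0,0,6,0,0,0]
    - [0,0,6,0,0,0]

```text
t: 4.05
position: [0.5768, -0.2053, 0.0483]
tcp_rot: [[-0.001, 1.0, 0.0], [1.0, 0.001, 0.0], [0.0, 0.0, -1.0]]
force: [0.7, 0.6, -0.9]
opening: 0.0327
grip_force: 59.8
```

>>> arm_command:
  targets:
    - [0,0,0,0,0,0]
    - [0,0,1,0,0,0]
    - [0,0,2,0,0,0]
    - [0,0,2,0,0,0]
    - [0,0,2,0,0,0]

```text
t: 4.47
position: [0.5767, -0.2053, 0.0462]
tcp_rot: [[-0.001, 1.0, -0.0], [1.0, 0.001, 0.0], [0.0, -0.0, -1.0]]
force: [-0.0, 0.3, -0.2]
opening: 0.0325
grip_force: 59.8
```

>>> arm_command:
  targets:
    - [0,0,1,0,0,0]
    - [0,0,2,0,0,0]
    - [0,0,2,0,0,0]
    - [0,0,2,0,0,0]
    - [0,0,2,0,0,0]

```text
t: 4.88
position: [0.5768, -0.2053, 0.0443]
tcp_rot: [[-0.001, 1.0, -0.0], [1.0, 0.001, 0.0], [0.0, -0.0, -1.0]]
force: [-0.6, 0.1, -1.4]
opening: 0.0324
grip_force: 59.8
```

>>> arm_command:
  targets:
    - [0,0,0,0,0,0]
    - [0,0,0,0,0,0]
    - [0,0,0,0,0,0]
    - [0,0,0,0,0,0]
  claw: 0.3

```text
t: 5.22
position: [0.5768, -0.2053, 0.0444]
tcp_rot: [[-0.001, 1.0, 0.0], [1.0, 0.001, 0.0], [0.0, 0.0, -1.0]]
force: [0.4, -0.6, -0.1]
opening: 0.0556
grip_force: 0.0
```

>>> arm_command:
  targets:
    - [0,0,-20,0,0,0]
    - [0,0,-50,0,0,0]
    - [0,0,-90,0,0,0]
    - [0,0,-110,0,0,0]
    - [0,0,-110,0,0,0]

```text
t: 5.63
position: [0.5791, -0.2062, 0.1597]
tcp_rot: [[-0.001, 1.0, 0.008], [1.0, 0.001, -0.003], [-0.003, 0.008, -1.0]]
force: [1.0, 0.1, 0.3]
opening: 0.0558
grip_force: 0.0
```

Run:
```python
from h import *
s=get_obs();print(s['position'],rel([.439,.009,.15],0.0))
save('wrist','w2')
np.savez('pics/w2pose',R=s['tcp_rot'],p=s['position'])
```

```text
[ 0.57913658 -0.20616497  0.15971538] (array([ 215.3, -140. ,    8.1]), np.float64(0.001))
```

View pics/w2.png

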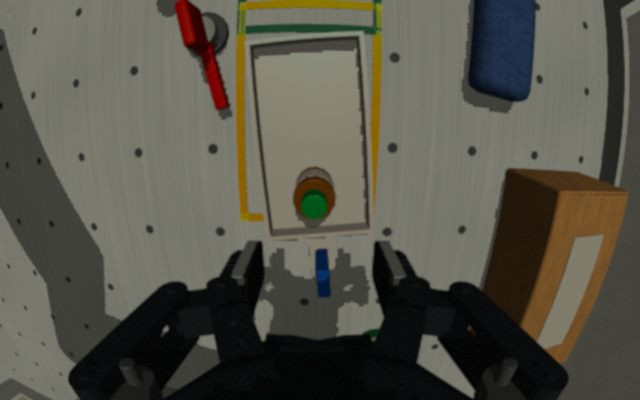

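The green bottle stands upright in the tray at (314,205). Next is the yellow one.

>>> arm_command:
  targets:
    - [40,-20,0,0,0,0]
    - [75,-45,0,0,0,0]
    - [105,-65,0,0,0,0]
    - [130,-85,0,0,0,0]
    - [150,-95,0,0,0,0]
  claw: 0.9

```text
t: 6.1
position: [0.4781, -0.0536, 0.1531]
tcp_rot: [[-0.002, 1.0, -0.003], [1.0, 0.002, 0.001], [0.001, -0.003, -1.0]]
force: [0.7, -0.5, -0.6]
opening: 0.0809
grip_force: 0.0
```

>>> arm_command:
  targets:
    - [30,-20,0,0,0,0]
    - [55,-38,0,0,0,0]
    - [64,-43,0,0,0,0]
    - [64,-43,0,0,0,0]
    - [64,-43,0,0,0,0]

```text
t: 6.52
position: [0.4386, 0.0087, 0.154]
tcp_rot: [[-0.002, 1.0, -0.0], [1.0, 0.002, -0.0], [-0.0, -0.0, -1.0]]
force: [0.4, -0.4, 0.1]
opening: 0.0811
grip_force: 0.0
```

Run:
```python
from h import *
s=get_obs();print(s['position'],rel([.439,.009,.038],0.0))
im=viewer.get_image('wrist')[:,:,::-1];np.save('pics/w3.npy',im)
hsv=cv2.cvtColor(np.ascontiguousarray(im),cv2.COLOR_BGR2HSV);m=cv2.inRange(hsv,(22,150,90),(35,255,255));m[:,:240]=0;m[:,400:]=0
n,l,st,ce=cv2.connectedComponentsWithStats(m);
for i in range(1,n):
  if st[i,4]>60: print(st[i],ce[i],wpx(*ce[i],.068,s['tcp_rot'],s['position']))
```

```text
[0.43855047 0.00874043 0.15399977] (array([  0.3,   0.5, 116. ]), np.float64(0.002))
[304 197  27  26 557] [317.36265709 209.8491921 ] [0.4386 0.0106]
[386 226  11  24 160] [389.9625 236.5875] [ 0.4932 -0.0109]
```

>>> arm_command:
  targets:
    - [1,0,30,0,0,0]
    - [1,0,60,0,0,0]
    - [1,0,90,0,0,0]
    - [1,0,110,0,0,0]
    - [1,0,114,0,0,0]

```text
t: 6.98
position: [0.4371, 0.0085, 0.0371]
tcp_rot: [[0.001, 1.0, -0.005], [1.0, -0.001, -0.0], [-0.0, -0.005, -1.0]]
force: [-0.5, 0.9, -0.1]
opening: 0.0812
grip_force: 0.0
```

>>> arm_command:
  targets:
    - [0,0,0,0,0,0]
    - [0,0,0,0,0,0]
    - [0,0,0,0,0,0]

```text
t: 7.23
position: [0.4398, 0.0092, 0.0414]
tcp_rot: [[-0.0, 1.0, 0.002], [1.0, 0.0, 0.0], [0.0, 0.002, -1.0]]
force: [-0.2, 0.4, 0.6]
opening: 0.0813
grip_force: 0.0
```

>>> arm_command:
  targets:
    - [0,0,0,0,0,0]
    - [0,0,0,0,0,0]
    - [0,0,0,0,0,0]
    - [0,0,0,0,0,0]
    - [0,0,0,0,0,0]
  claw: -0.5

```text
t: 7.65
position: [0.4389, 0.0096, 0.041]
tcp_rot: [[-0.001, 1.0, 0.001], [1.0, 0.001, 0.0], [0.0, 0.001, -1.0]]
force: [-2.0, -0.8, 9.1]
opening: 0.0325
grip_force: 58.8
```

>>> arm_command:
  targets:
    - [0,0,-25,0,0,0]
    - [0,0,-55,0,0,0]
    - [0,0,-80,0,0,0]
    - [0,0,-90,0,0,0]
    - [0,0,-90,0,0,0]

```text
t: 8.07
position: [0.4401, 0.0096, 0.1328]
tcp_rot: [[-0.001, 1.0, 0.005], [1.0, 0.001, 0.0], [0.0, 0.005, -1.0]]
force: [-0.1, -0.4, -0.8]
opening: 0.0325
grip_force: 59.6
```

Run:
```python
from h import *
s=get_obs();print(s['t'],s['position'],s['opening'],s['grip_force'],rel([.570,-.118,.13],0.0))
save('top','top3',(220,160,420,300),4)
```

```text
8.0667 [0.44012221 0.00964829 0.13281768] 0.03249117037373663 59.6173095703125 (array([-127.8,  129.7,    3.4]), np.float64(0.001))
```

View pics/top3.png

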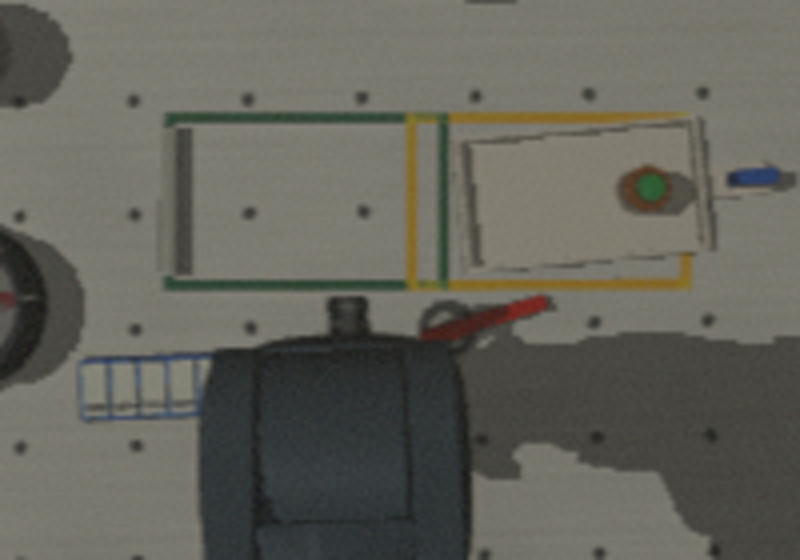

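The tray and green bottle are unchanged, and the yellow bottle is in the gripper.

>>> arm_command:
  targets:
    - [-25,25,0,0,0,0]
    - [-50,50,0,0,0,0]
    - [-75,75,0,0,0,0]
    - [-95,95,0,0,0,0]
    - [-110,110,0,0,0,0]

```text
t: 8.53
position: [0.5496, -0.102, 0.1284]
tcp_rot: [[-0.0, 1.0, -0.002], [1.0, 0.0, 0.0], [0.0, -0.002, -1.0]]
force: [-0.1, -0.1, -0.6]
opening: 0.0323
grip_force: 59.7
```

>>> arm_command:
  targets:
    - [-12,12,0,0,0,0]
    - [-18,18,0,0,0,0]
    - [-18,18,20,0,0,0]
    - [-18,18,45,0,0,0]
    - [-18,18,60,0,0,0]

```text
t: 8.95
position: [0.565, -0.1178, 0.0673]
tcp_rot: [[-0.001, 1.0, -0.003], [1.0, 0.001, 0.001], [0.001, -0.003, -1.0]]
force: [0.2, -0.2, -0.5]
opening: 0.0325
grip_force: 59.7
```

>>> arm_command:
  targets:
    - [0,0,5,0,0,0]
    - [0,0,10,0,0,0]
    - [0,0,15,0,0,0]
    - [0,0,15,0,0,0]
    - [0,0,15,0,0,0]

```text
t: 9.37
position: [0.5669, -0.1182, 0.0558]
tcp_rot: [[-0.001, 1.0, 0.001], [1.0, 0.001, -0.0], [-0.0, 0.001, -1.0]]
force: [0.7, -0.2, -0.9]
opening: 0.0325
grip_force: 59.7
```

>>> arm_command:
  targets:
    - [0,3,3,0,0,0]
    - [0,3,5,0,0,0]
    - [0,3,7,0,0,0]
    - [0,3,9,0,0,0]
    - [0,3,9,0,0,0]

```text
t: 9.78
position: [0.5694, -0.1183, 0.0459]
tcp_rot: [[-0.001, 1.0, -0.001], [1.0, 0.001, 0.0], [0.0, -0.001, -1.0]]
force: [-0.3, 0.1, -0.5]
opening: 0.0323
grip_force: 59.7
```

>>> arm_command:
  targets:
    - [0,0,0,0,0,0]
    - [0,0,0.5,0,0,0]
    - [0,0,1,0,0,0]
    - [0,0,1,0,0,0]
    - [0,0,1,0,0,0]

```text
t: 10.2
position: [0.5697, -0.1183, 0.0453]
tcp_rot: [[-0.001, 1.0, -0.0], [1.0, 0.001, 0.0], [0.0, -0.0, -1.0]]
force: [0.3, -0.2, -0.7]
opening: 0.032
grip_force: 59.7
```

>>> arm_command:
  targets:
    - [0,0,0,0,0,0]
    - [0,0,0,0,0,0]
    - [0,0,0,0,0,0]
    - [0,0,0,0,0,0]
  claw: 0.3

```text
t: 10.53
position: [0.5697, -0.1183, 0.0454]
tcp_rot: [[-0.001, 1.0, 0.0], [1.0, 0.001, 0.0], [0.0, 0.0, -1.0]]
force: [-0.3, 0.7, -0.2]
opening: 0.0553
grip_force: 0.0
```

>>> arm_command:
  targets:
    - [0,0,-20,0,0,0]
    - [0,0,-50,0,0,0]
    - [0,0,-85,0,0,0]
    - [0,0,-115,0,0,0]
    - [0,0,-120,0,0,0]

```text
t: 10.95
position: [0.5719, -0.1188, 0.1707]
tcp_rot: [[-0.001, 1.0, 0.007], [1.0, 0.001, -0.001], [-0.001, 0.007, -1.0]]
force: [0.4, -0.6, 0.8]
opening: 0.0553
grip_force: 0.0
```

>>> arm_command:
  targets:
    - [40,-12,0,0,0,0]
    - [80,-24,0,0,0,0]
    - [120,-36,0,0,0,0]
    - [160,-48,0,0,0,0]
    - [195,-60,0,0,0,0]
  claw: -1

```text
t: 11.37
position: [0.5085, 0.0785, 0.1651]
tcp_rot: [[-0.001, 1.0, 0.0], [1.0, 0.001, 0.0], [0.0, 0.0, -1.0]]
force: [1.4, 0.5, -0.2]
opening: 0.0002
grip_force: 0.0
```

>>> arm_command:
  targets:
    - [40,-12,0,0,0,0]
    - [80,-24,0,0,0,0]
    - [120,-36,0,0,0,0]
    - [160,-48,0,0,0,0]
    - [195,-60,0,0,0,0]

```text
t: 11.78
position: [0.4483, 0.2738, 0.1653]
tcp_rot: [[-0.001, 1.0, 0.0], [1.0, 0.001, 0.0], [0.0, 0.0, -1.0]]
force: [1.2, -0.8, 0.6]
opening: -0.0
grip_force: 0.0
```

>>> arm_command:
  targets:
    - [40,-10,0,0,0,0]
    - [80,-20,0,0,0,0]
    - [100,-29,0,0,0,0]
    - [100,-29,0,0,0,0]
    - [100,-29,0,0,0,0]

```text
t: 12.2
position: [0.4194, 0.3725, 0.1648]
tcp_rot: [[-0.004, 1.0, -0.0], [1.0, 0.004, -0.001], [-0.001, -0.0, -1.0]]
force: [0.9, -0.6, -0.3]
opening: 0.0
grip_force: 0.0
```

Run:
```python
from h import *
s=get_obs();print(s['t'],s['position'],s['tcp_rot'].round(2),s['opening'],rel([.421,.372,.094],0.0),s['joint_pos'])
save('top','top4');save('wrist','w4')
np.savez('pics/w4pose',R=s['tcp_rot'],p=s['position'])
a=np.load('pics/w4.npy');b=np.load('pics/top4.npy')
cv2.imwrite('pics/m4.png',np.hstack([cv2.resize(b[160:300,160:420],(780,420))[:, :460],cv2.resize(a[100:400,200:440],(336,420))]))
cv2.imwrite('pics/m4.png',np.vstack([cv2.resize(b[160:300,160:420],(640,345)),cv2.resize(a[60:310,140:540],(400,250)) if 0 else cv2.resize(a[60:300,120:520],(640,250))]))
```

```text
12.2 [0.4193803  0.37250853 0.16479392] [[-0.  1. -0.]
 [ 1.  0. -0.]
 [-0. -0. -1.]] 4.273760022667061e-06 (array([-0.5,  1.7, 70.8]), np.float64(0.004)) [ 7.26309233e-01  3.40232129e-01 -9.20750864e-02  1.13920997e+00
 -6.22185122e-05  2.29338532e+00]
```

View pics/m4.png

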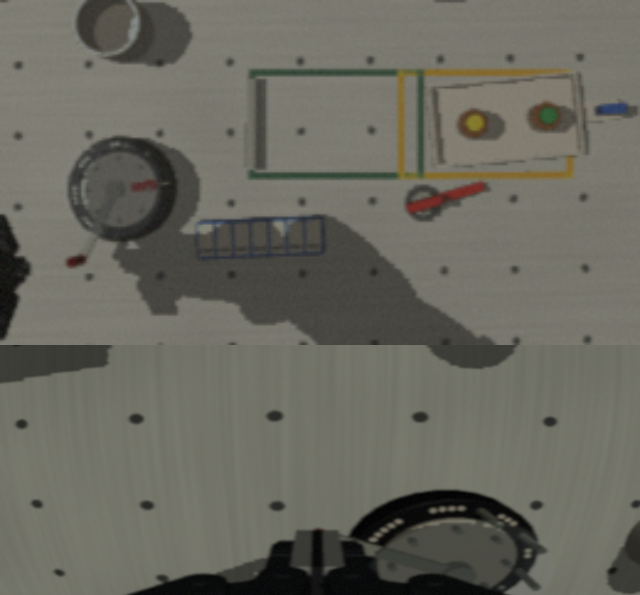

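Both bottles stand upright in the tray, and the gripper is beyond the lever post on its +y side. I'll lower it and swing the lever.

>>> arm_command:
  targets:
    - [0,2,20,0,0,0]
    - [0,2,45,0,0,0]
    - [0,2,65,0,0,0]
    - [0,2,71,0,0,0]
    - [0,2,71,0,0,0]

```text
t: 12.72
position: [0.4219, 0.3697, 0.093]
tcp_rot: [[0.001, 1.0, -0.002], [1.0, -0.001, -0.002], [-0.002, -0.002, -1.0]]
force: [0.2, 0.1, -0.8]
opening: -0.0002
grip_force: 0.0
```

>>> arm_command:
  targets:
    - [-5,0,0,0,0,0]
    - [-15,0,0,0,0,0]
    - [-25,0,0,0,0,0]
    - [-35,0,0,0,0,0]
    - [-45,0,0,0,0,0]

```text
t: 13.13
position: [0.4225, 0.3262, 0.0955]
tcp_rot: [[-0.001, 1.0, 0.001], [1.0, 0.001, 0.002], [0.002, 0.001, -1.0]]
force: [0.6, 3.7, 0.3]
opening: -0.0001
grip_force: 1.4
```

>>> arm_command:
  targets:
    - [-10,0,0,0,0,0]
    - [-20,0,0,0,0,0]
    - [-30,0,0,0,0,0]
    - [-40,0,0,0,0,0]
    - [-50,0,0,0,0,0]

```text
t: 13.55
position: [0.4268, 0.2778, 0.0958]
tcp_rot: [[-0.001, 1.0, 0.009], [1.0, 0.001, 0.004], [0.004, 0.009, -1.0]]
force: [22.6, 13.9, -12.2]
opening: -0.0003
grip_force: 11.7
```

>>> arm_command:
  targets:
    - [-6,0,0,0,0,0]
    - [-10,0,0,0,0,0]
    - [-14,0,0,0,0,0]
    - [-16,0,0,0,0,0]
    - [-16,0,0,0,0,0]

```text
t: 13.97
position: [0.4244, 0.261, 0.0954]
tcp_rot: [[-0.001, 1.0, 0.004], [1.0, 0.001, 0.003], [0.003, 0.004, -1.0]]
force: [4.4, 6.8, 1.5]
opening: 0.0003
grip_force: 3.4
```

>>> arm_command:
  targets:
    - [-3,0,0,0,0,0]
    - [-5,0,0,0,0,0]
    - [-7,0,0,0,0,0]
    - [-7,0,0,0,0,0]

```text
t: 14.3
position: [0.4249, 0.2567, 0.0957]
tcp_rot: [[-0.002, 1.0, 0.005], [1.0, 0.002, 0.009], [0.008, 0.005, -1.0]]
force: [5.3, 19.2, -0.9]
opening: 0.0002
grip_force: 9.4
```

Run:
```python
from h import *
save('side','side5');save('wrist','w5');save('top','top5')
a=np.load('pics/side5.npy');b=np.load('pics/top5.npy')
cv2.imwrite('pics/m5.png',np.hstack([cv2.resize(a[270:370,250:360],(440,400)),cv2.resize(b[200:280,165:235],(350,400))]))
```

```text
(no output)
```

View pics/m5.png

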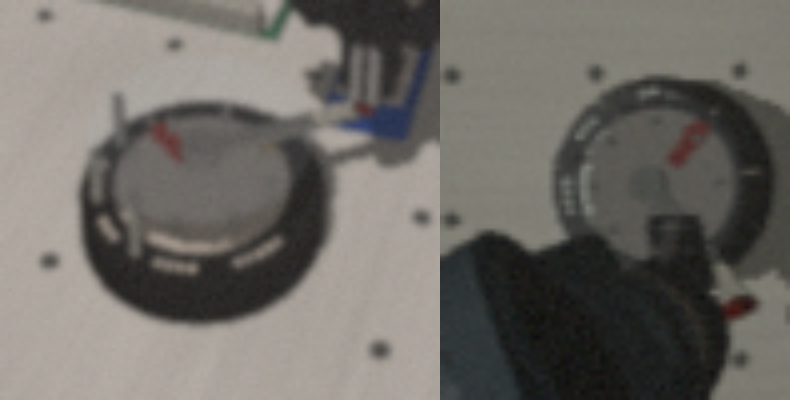

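The pointer is at the first dot, and the force rose to 19 N at y = 0.257, where I expected the stop. I'll go back home and swing a second time.

>>> arm_command:
  targets:
    - [10,-2,0,0,0,0]
    - [25,-2,0,0,0,0]
    - [40,-2,0,0,0,0]
    - [55,-2,0,0,0,0]
    - [70,-2,0,0,0,0]

```text
t: 14.87
position: [0.4201, 0.3242, 0.0942]
tcp_rot: [[-0.001, 1.0, -0.0], [1.0, 0.001, -0.001], [-0.001, -0.0, -1.0]]
force: [0.0, 0.5, 0.3]
opening: -0.0001
grip_force: 0.0
```

>>> arm_command:
  targets:
    - [15,0,0,0,0,0]
    - [30,0,0,0,0,0]
    - [45,0,0,0,0,0]
    - [48,0,0,0,0,0]
    - [48,0,0,0,0,0]

```text
t: 15.28
position: [0.42, 0.3728, 0.0941]
tcp_rot: [[-0.003, 1.0, -0.0], [1.0, 0.003, -0.0], [-0.0, -0.0, -1.0]]
force: [-0.0, 0.5, -0.1]
opening: 0.0002
grip_force: 0.0
```

>>> arm_command:
  targets:
    - [0,0,0,0,0,0]
    - [0,0,0,0,0,0]
    - [0,0,0,0,0,0]
    - [0,0,0,0,0,0]
    - [0,0,0,0,0,0]

```text
t: 15.7
position: [0.4203, 0.3711, 0.0945]
tcp_rot: [[-0.0, 1.0, 0.0], [1.0, 0.0, 0.0], [0.0, 0.0, -1.0]]
force: [-0.2, 0.6, 0.5]
opening: -0.0004
grip_force: 0.0
```

Run:
```python
from h import *
s=get_obs();print(s['position'],s['force'],rel([.421,.372,.094]))
save('top','top6')
a=np.load('pics/top6.npy').astype(int)
m=((a[:,:,2]-a[:,:,1]>45)).astype('uint8')[200:290,165:250]
n,l,st,ce=cv2.connectedComponentsWithStats(m)
for i in range(1,n):
  if st[i,4]>5: print(st[i],ce[i]+[165,200])
```

```text
[0.42029726 0.37109602 0.09447911] [-0.22094421  0.61728996  0.52272596] [0.9 0.7 0.5]
```

Run:
```python
from h import *
for f in('top0','top6'):
  a=np.load('pics/%s.npy'%f).astype(int)
  m=((a[:,:,2]-a[:,:,1]>25)).astype('uint8')[200:290,165:250]
  n,l,st,ce=cv2.connectedComponentsWithStats(m)
  for i in range(1,n):
    if st[i,4]>5: print(f,st[i],ce[i]+[165,200])
crop('top6','c6',(165,200,245,280),5)
```

```text
top0 [49 33  9  4 22] [218.         234.72727273]
top0 [22 64  5  5 16] [188.6875 266.125 ]
top6 [46 24  7  9 23] [214.         228.17391304]
top6 [22 65  4  3 10] [188.8 266. ]
```

View pics/c6.png

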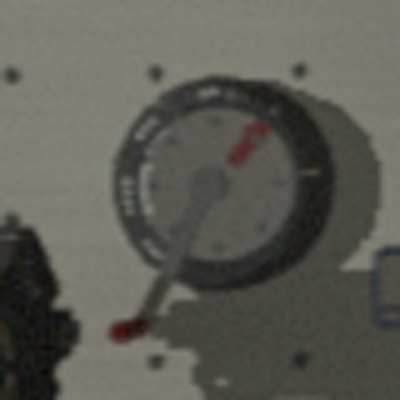

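The lever is home and the pointer is at one dot. Second swing, following the arc slightly.

>>> arm_command:
  targets:
    - [-5,0,0,0,0,0]
    - [-15,0,0,0,0,0]
    - [-25,-1,0,0,0,0]
    - [-35,-3,0,0,0,0]
    - [-45,-5,0,0,0,0]

```text
t: 16.17
position: [0.4146, 0.3258, 0.0944]
tcp_rot: [[-0.001, 1.0, -0.001], [1.0, 0.001, 0.001], [0.001, -0.001, -1.0]]
force: [-2.7, 4.5, 0.6]
opening: -0.0002
grip_force: 2.1
```

>>> arm_command:
  targets:
    - [-10,-2,0,0,0,0]
    - [-20,-2,0,0,0,0]
    - [-30,-1,0,0,0,0]
    - [-40,1,0,0,0,0]
    - [-50,5,0,0,0,0]

```text
t: 16.58
position: [0.4197, 0.2755, 0.0944]
tcp_rot: [[-0.001, 1.0, -0.001], [1.0, 0.001, 0.001], [0.001, -0.001, -1.0]]
force: [-3.6, 4.6, -0.5]
opening: -0.0001
grip_force: 2.1
```

>>> arm_command:
  targets:
    - [-6,1,0,0,0,0]
    - [-10,2,0,0,0,0]
    - [-14,4,0,0,0,0]
    - [-18,5,0,0,0,0]
    - [-21,5,0,0,0,0]

```text
t: 17.0
position: [0.4279, 0.2568, 0.0952]
tcp_rot: [[-0.001, 1.0, 0.004], [1.0, 0.001, 0.004], [0.004, 0.004, -1.0]]
force: [5.7, 21.3, -5.4]
opening: 0.0001
grip_force: 10.8
```

>>> arm_command:
  targets:
    - [-1,0,0,0,0,0]
    - [-3,0,0,0,0,0]
    - [-3,0,0,0,0,0]
    - [-3,0,0,0,0,0]

```text
t: 17.33
position: [0.428, 0.2566, 0.0953]
tcp_rot: [[-0.003, 1.0, 0.004], [1.0, 0.003, 0.01], [0.009, 0.004, -1.0]]
force: [5.0, 24.3, -7.4]
opening: 0.0002
grip_force: 11.6
```

>>> arm_command:
  targets:
    - [15,-4,0,0,0,0]
    - [30,-6,0,0,0,0]
    - [45,-8,0,0,0,0]
    - [60,-8,0,0,0,0]
    - [75,-8,0,0,0,0]

```text
t: 17.75
position: [0.4174, 0.3278, 0.0944]
tcp_rot: [[-0.0, 1.0, 0.0], [1.0, 0.0, -0.001], [-0.001, 0.0, -1.0]]
force: [0.8, -0.1, 0.4]
opening: -0.0002
grip_force: 0.0
```

>>> arm_command:
  targets:
    - [15,0,0,0,0,0]
    - [30,0,0,0,0,0]
    - [45,0,0,0,0,0]
    - [48,0,0,0,0,0]
    - [48,0,0,0,0,0]

```text
t: 18.17
position: [0.4171, 0.3767, 0.0941]
tcp_rot: [[-0.002, 1.0, -0.0], [1.0, 0.002, -0.0], [-0.0, -0.0, -1.0]]
force: [-0.6, -0.4, 0.6]
opening: -0.0
grip_force: 0.0
```

>>> arm_command:
  targets:
    - [0,0,-20,0,0,0]
    - [0,0,-50,0,0,0]
    - [0,0,-80,0,0,0]
    - [0,0,-80,0,0,0]
    - [0,0,-80,0,0,0]

```text
t: 18.58
position: [0.418, 0.3756, 0.176]
tcp_rot: [[-0.001, 1.0, 0.002], [1.0, 0.001, 0.002], [0.002, 0.002, -1.0]]
force: [-0.9, -0.4, -0.2]
opening: -0.0002
grip_force: 0.0
```

Run:
```python
from h import *
s=get_obs();print(s['t'],s['position'],s['force'],rel([.584,-.281,.17]))
save('top','top7')
for f in('top6','top7'):
  a=np.load('pics/%s.npy'%f).astype(int)
  m=((a[:,:,2]-a[:,:,1]>25)).astype('uint8')[200:290,165:250]
  n,l,st,ce=cv2.connectedComponentsWithStats(m)
  for i in range(1,n):
    if st[i,4]>5: print(f,st[i],ce[i]+[165,200])
  m=(a[:,:,0]-a[:,:,2]>30).astype('uint8')[190:220,390:430];print('fin',cv2.connectedComponentsWithStats(m)[2:])
```

```text
18.5833 [0.41796843 0.37562429 0.1760243 ] [-0.92942375 -0.39538386 -0.24335785] [-656.7  165.6    5.1]
top6 [46 24  7  9 23] [214.         228.17391304]
top6 [22 65  4  3 10] [188.8 266. ]
fin (array([[   0,    0,   40,   30, 1163],
       [  14,   12,   11,    4,   37]], dtype=int32), array([[19.51418745, 14.52880482],
       [19.05405405, 13.59459459]]))
top7 [40 22  4 10 24] [206.58333333 226.83333333]
top7 [22 65  4  3  9] [188.66666667 265.88888889]
fin (array([[   0,    0,   40,   30, 1164],
       [  14,   12,   10,    4,   36]], dtype=int32), array([[19.51804124, 14.52835052],
       [18.91666667, 13.58333333]]))
```

Two counts: the pointer is now 90° round and the lever is home. On to the fin.

>>> arm_command:
  targets:
    - [-40,10,0,0,0,0]
    - [-80,20,0,0,0,0]
    - [-120,30,0,0,0,0]
    - [-160,40,0,0,0,0]
    - [-197,50,0,0,0,0]

```text
t: 19.05
position: [0.4664, 0.176, 0.173]
tcp_rot: [[-0.001, 1.0, -0.002], [1.0, 0.001, -0.001], [-0.001, -0.002, -1.0]]
force: [-0.2, 0.0, 0.3]
opening: -0.0001
grip_force: 0.0
```

>>> arm_command:
  targets:
    - [-40,10,0,0,0,0]
    - [-80,20,0,0,0,0]
    - [-120,30,0,0,0,0]
    - [-160,40,0,0,0,0]
    - [-200,50,0,0,0,0]
  claw: 0

```text
t: 19.47
position: [0.5166, -0.0236, 0.173]
tcp_rot: [[-0.001, 1.0, -0.002], [1.0, 0.001, 0.0], [0.0, -0.002, -1.0]]
force: [1.4, 0.5, -0.0]
opening: 0.0426
grip_force: 0.0
```

>>> arm_command:
  targets:
    - [-40,10,0,0,0,0]
    - [-80,20,0,0,0,0]
    - [-120,30,0,0,0,0]
    - [-160,40,0,0,0,0]
    - [-190,50,0,0,0,0]

```text
t: 19.88
position: [0.5668, -0.2145, 0.1727]
tcp_rot: [[0.001, 1.0, -0.002], [1.0, -0.001, 0.0], [0.0, -0.002, -1.0]]
force: [-0.2, 0.4, 0.6]
opening: 0.0428
grip_force: 0.0
```

>>> arm_command:
  targets:
    - [-20,5,0,0,0,-0.06]
    - [-30,10,0,0,0,-0.06]
    - [-30,12,0,0,0,-0.06]
    - [-30,12,0,0,0,-0.06]
    - [-30,12,0,0,0,-0.06]

```text
t: 20.3
position: [0.5793, -0.2399, 0.1738]
tcp_rot: [[-0.061, 0.998, -0.001], [0.998, 0.061, 0.001], [0.001, -0.001, -1.0]]
force: [-0.1, 0.1, -0.5]
opening: 0.0428
grip_force: 0.0
```

Run:
```python
from h import *
s=get_obs();print(s['t'],s['position'],s['tcp_rot'].round(3)[:,1],s['opening'])
save('wrist','w8',(200,150,440,330),3.3);np.savez('pics/w8pose',R=s['tcp_rot'],p=s['position'])
```

```text
20.3 [ 0.57933888 -0.23986068  0.17376744] [ 0.998  0.061 -0.001] 0.04282319783374193
```

View pics/w8.png

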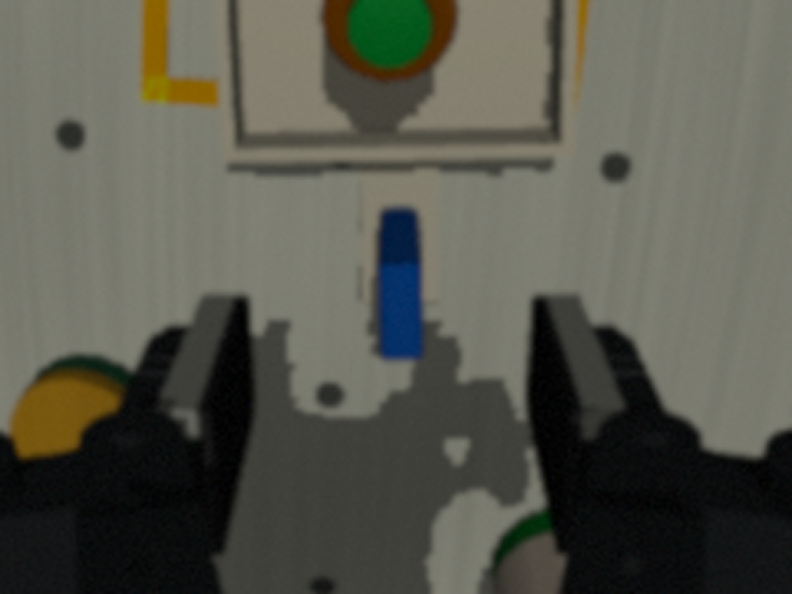

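The fin is aligned with the gripper. Its top-face centre is at crop (400,310), which is pixel (321,244).

Run:
```python
from h import *
d=np.load('pics/w8pose.npz');R,p=d['R'],d['p'];w=lambda x,y,z:wpx(199.8+x/3.3,149.8+y/3.3,z,R,p)
f=w(400,310,.049);print(f,w(400,262,.049),w(400,358,.049),'lotion',w(560,590,.13),'rim',w(230,155,.022),w(565,148,.022))
print(rel([*f,.034]),'grn',w(390,25,.068))
```

```text
[ 0.585  -0.2829] [ 0.5841 -0.2689] [ 0.5859 -0.2974] lotion [ 0.6203 -0.3099] rim [ 0.5349 -0.2506] [ 0.6295 -0.2428]
[-43.6   3.  140. ] grn [ 0.5775 -0.2034]
```

Run:
```python
from h import *
for z in(.0,.09,.13): print(z,px('top',459,178,z),px('top',450,181,z))
crop('top0','c9',(395,160,475,220),6)
```

```text
0.0 [ 0.6619 -0.4463] [ 0.6532 -0.4189]
0.09 [ 0.6522 -0.4159] [ 0.6441 -0.3904]
0.13 [ 0.6479 -0.4024] [ 0.6401 -0.3778]
```

View pics/c9.png

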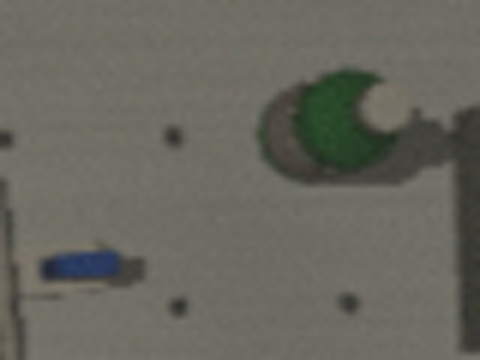

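>>> arm_command:
  targets:
    - [-22,2,20,0,0,0]
    - [-44,3,50,0,0,0]
    - [-44,3,85,0,0,0]
    - [-44,3,115,0,0,0]
    - [-44,3,130,0,0,0]

```text
t: 20.77
position: [0.5835, -0.283, 0.0407]
tcp_rot: [[-0.061, 0.998, -0.004], [0.998, 0.061, 0.002], [0.002, -0.004, -1.0]]
force: [-0.5, -0.9, 0.6]
opening: 0.0427
grip_force: 0.0
```

>>> arm_command:
  targets:
    - [0,0,4,0,0,0]
    - [0,0,8,0,0,0]
    - [0,0,8,0,0,0]
    - [0,0,8,0,0,0]
    - [0,0,8,0,0,0]

```text
t: 21.18
position: [0.5864, -0.2851, 0.0379]
tcp_rot: [[-0.061, 0.998, 0.002], [0.998, 0.061, -0.001], [-0.001, 0.002, -1.0]]
force: [0.5, -1.5, -0.1]
opening: 0.0428
grip_force: 0.0
```

Run:
```python
from h import *
print(rel([.585,-.283,.036]))
im=np.load('pics/top7.npy')
hsv=cv2.cvtColor(im,cv2.COLOR_BGR2HSV)
b=hsv[165:250,240:420]
for nm,lo,hi in(('green',(55,60,20),(90,255,160)),('yel',(15,110,60),(32,255,255))):
  m=cv2.inRange(b,lo,hi);m[:, 175:]=0
  n,l,st,ce=cv2.connectedComponentsWithStats(m,connectivity=8)
  i=1+np.argmax(st[1:,4]);ys,xs=np.nonzero(l==i);P=np.array([px('top',x+240,y+165,0) for x,y in zip(xs,ys)])
  print(nm,[tuple(q) for q in st[1:] if q[4]>20])
  def ln(a,c,sel): k=np.polyfit(a[sel],c[sel],1);return k
  if nm=='green':
    up=(P[:,0]>.62);dn=(P[:,0]<.53)
    print('up',ln(P[:,1],P[:,0],up),'dn',ln(P[:,1],P[:,0],dn))
    Q=P;mid=(P[:,0]>.53)&(P[:,0]<.62);print('end',ln(P[:,0],P[:,1],mid&(P[:,1]<0)))
    print('ymax',np.percentile(P[up,1],[0,1,99,100]),np.percentile(P[dn,1],[0,1,99,100]))
  else:
    up=(P[:,0]>.62);dn=(P[:,0]<.53);mid=(P[:,0]>.53)&(P[:,0]<.62)
    print('dn',ln(P[:,1],P[:,0],dn),'up',ln(P[:,1],P[:,0],up),'end',ln(P[:,0],P[:,1],mid&(P[:,1]>-.1)))
```

```text
[ 2.2 -1.3  1.9]
green [(np.int32(22), np.int32(24), np.int32(59), np.int32(2), np.int32(61)), (np.int32(140), np.int32(39), np.int32(6), np.int32(6), np.int32(29)), (np.int32(22), np.int32(65), np.int32(59), np.int32(2), np.int32(81))]Traceback (most recent call last):
  File "<stdin>", line 14, in <module>
  File "<stdin>", line 11, in ln
    raise TypeError("expected non-empty vector for x")
TypeError: expected non-empty vector for x
```

Run:
```python
from h import *
im=np.load('pics/top7.npy').astype(float)
G=np.clip(im[:,:,1]-im[:,:,2]-3,0,None); Y=np.clip((im[:,:,2]+im[:,:,1])/2-im[:,:,0]-18,0,None)
def fitrow(W,xs,y0,y1):   # line ~horizontal: weighted row per column
  P=[]
  for x in xs:
    w=W[y0:y1,x]
    if w.sum()>8: P.append(px('top',x,(w*np.arange(y0,y1)).sum()/w.sum(),0))
  P=np.array(P);return np.polyfit(P[:,1]-.0,P[:,0],1).round(4),len(P)
def fitcol(W,ys,x0,x1):
  P=[]
  for y in ys:
    w=W[y,x0:x1]
    if w.sum()>8: P.append(px('top',(w*np.arange(x0,x1)).sum()/w.sum(),y,0))
  P=np.array(P);return np.polyfit(P[:,0]-.573,P[:,1],1).round(4),len(P)
print('Gup',fitrow(G,range(265,318),185,195),'Gdn',fitrow(G,range(265,318),226,237))
print('Gend',fitcol(G,range(195,226),327,335),'Gend2',fitcol(G,range(193,228),258,266))
print('Yup',fitrow(Y,range(336,380),184,194),'Ydn',fitrow(Y,range(336,388),226,237),'Yend',fitcol(Y,range(195,226),318,326),fitcol(Y,range(228,229),388,396))
s=get_obs();print(s['position'])
d=np.load('pics/w1pose.npz');R,p=d['R'],d['p'];im=np.load('pics/w1.npy')
d=np.load('pics/w2pose.npz');R2,p2=d['R'],d['p']
# predicted stop edge darkness
g=np.load('pics/top7.npy')[200:222,255:275].mean(2).mean(0);print(g.round(0))
print([px('top',x,210,.02) for x in(264,268)],[px('top',x,210,.0) for x in(264,268)])
```

```text
Gup (array([0.0142, 0.6357]), 53) Gdn (array([0.0157, 0.5107]), 53)Traceback (most recent call last):
  File "<stdin>", line 17, in <module>
  File "<stdin>", line 15, in fitcol
IndexError: too many indices for array: array is 1-dimensional, but 2 were indexed
```

>>> arm_command:
  targets:
    - [2,-1,2,0,0,0]
    - [2,-1,2,0,0,0]
    - [2,-1,2,0,0,0]

```text
t: 21.43
position: [0.5844, -0.283, 0.0347]
tcp_rot: [[-0.061, 0.998, 0.0], [0.998, 0.061, -0.0], [-0.0, 0.0, -1.0]]
force: [-0.2, -0.9, 0.8]
opening: 0.0424
grip_force: 0.0
```

>>> arm_command:
  targets:
    - [0,0,0,0,0,0]
    - [0,0,0,0,0,0]
    - [0,0,0,0,0,0]
    - [0,0,0,0,0,0]
    - [0,0,0,0,0,0]
  claw: -1

```text
t: 21.85
position: [0.5843, -0.2832, 0.0345]
tcp_rot: [[-0.061, 0.998, 0.0], [0.998, 0.061, -0.0], [-0.0, 0.0, -1.0]]
force: [-1.8, -0.0, 3.1]
opening: 0.0115
grip_force: 58.8
```

Run:
```python
from h import *
im=np.load('pics/top7.npy').astype(float)
def prof(y0,y1,x0,x1): return im[y0:y1,x0:x1].mean(0).round(0).astype(int).tolist()
print('stop side',prof(200,222,256,276)); print('Gend/Yend',prof(200,222,316,338))
def cen(w,x0): w=np.clip(w,0,None);return x0+(w*np.arange(len(w))).sum()/w.sum()
a=im[200:222].mean(0)
g=(a[:,2]+a[:,0])/2-a[:,1]; y=a[:,0]-(a[:,1]+a[:,2])/2
gb=np.median(g[280:315]);yb=np.median(y[280:315])
xg=cen(gb-g[327:336]-1.5,327);xy=cen(yb-y[317:327]-2,317)
print('G line y',px('top',xg,210.5,0),'Y',px('top',xy,210.5,0))
# yellow -y end bottom corner in strip below tray
r=im[225:229].mean(0);y=r[:,0]-(r[:,1]+r[:,2])/2;print((y-np.median(y)).round(0)[384:400].tolist())
```

```text
stop side [[111, 120, 122], [112, 121, 122], [111, 120, 122], [105, 114, 115], [100, 111, 112], [100, 110, 111], [95, 106, 106], [84, 94, 94], [65, 72, 73], [61, 67, 67], [66, 72, 73], [70, 76, 77], [99, 108, 109], [113, 122, 124], [113, 123, 124], [113, 122, 124], [113, 122, 124], [113, 122, 123], [113, 122, 124], [113, 122, 124]]
Gend/Yend [[113, 122, 124], [112, 121, 123], [113, 122, 123], [113, 122, 123], [112, 121, 123], [85, 114, 126], [46, 106, 130], [44, 105, 130], [93, 115, 125], [111, 121, 122], [111, 120, 121], [111, 120, 122], [110, 119, 121], [88, 100, 94], [60, 76, 59], [57, 73, 56], [94, 104, 103], [106, 115, 117], [105, 114, 117], [102, 112, 116], [90, 100, 104], [76, 85, 88]]
G line y [ 0.5703 -0.0584] Y [ 0.5706 -0.0348]
[-0.0, -0.0, -1.0, -1.0, -0.0, -10.0, -42.0, -64.0, -45.0, -11.0, 0.0, 0.0, -0.0, 0.0, 0.0, 0.0]
```

>>> arm_command:
  targets:
    - [4,0,0,0,0,0.005]
    - [11,0,0,0,0,0.015]
    - [19,0,0,0,0,0.025]
    - [27,0,0,0,0,0.035]
    - [35,0,0,0,0,0.04]

```text
t: 22.27
position: [0.5823, -0.2473, 0.0345]
tcp_rot: [[-0.02, 1.0, 0.0], [1.0, 0.02, -0.0], [-0.0, 0.0, -1.0]]
force: [-0.0, -5.2, 2.9]
opening: 0.0116
grip_force: 58.8
```

>>> arm_command:
  targets:
    - [8,-0.3,0,0,0,0.01]
    - [16,-0.6,0,0,0,0.02]
    - [24,-1,0,0,0,0.03]
    - [32,-1.3,0,0,0,0.036]
    - [40,-1.6,0,0,0,0.036]

```text
t: 22.68
position: [0.5799, -0.2074, 0.0345]
tcp_rot: [[0.016, 1.0, 0.0], [1.0, -0.016, -0.0], [-0.0, 0.0, -1.0]]
force: [0.4, -4.2, 4.2]
opening: 0.0113
grip_force: 59.1
```

>>> arm_command:
  targets:
    - [8,-0.6,0,0,0,0]
    - [16,-1.2,0,0,0,0]
    - [24,-1.8,0,0,0,0]
    - [32,-2.4,0,0,0,0]
    - [40,-3,0,0,0,0]

```text
t: 23.1
position: [0.5775, -0.1675, 0.0344]
tcp_rot: [[0.015, 1.0, 0.0], [1.0, -0.015, -0.0], [-0.0, 0.0, -1.0]]
force: [0.7, -5.4, 5.5]
opening: 0.0114
grip_force: 59.2
```

Run:
```python
from h import *
s=get_obs();print(s['position'],s['force'],s['opening'],rel([.5718,-.0817,.0345],-.015))
```

```text
[ 0.57746211 -0.1675406   0.03443425] [ 0.74219228 -5.41706734  5.49669753] 0.011408279964511464 (array([85.7, -7. , -0.1]), np.float64(-0.0))
```

>>> arm_command:
  targets:
    - [8,-0.6,0,0,0,0]
    - [16,-1.3,0,0,0,0]
    - [24,-2,0,0,0,0]
    - [32,-2.6,0,0,0,0]
    - [40,-3.3,0,0,0,0]

```text
t: 23.52
position: [0.5747, -0.1275, 0.0345]
tcp_rot: [[0.015, 1.0, 0.0], [1.0, -0.015, -0.0], [-0.0, 0.0, -1.0]]
force: [0.5, -4.1, 5.2]
opening: 0.0113
grip_force: 59.2
```

>>> arm_command:
  targets:
    - [8,-0.6,0,0,0,0]
    - [16,-1.3,0,0,0,0]
    - [24,-2,0,0,0,0]
    - [31,-2.6,0,0,0,0]
    - [37,-3.2,0,0,0,0]

```text
t: 23.93
position: [0.572, -0.0903, 0.0345]
tcp_rot: [[0.015, 1.0, 0.0], [1.0, -0.015, -0.0], [-0.0, 0.0, -1.0]]
force: [0.4, -5.1, 5.7]
opening: 0.011
grip_force: 59.3
```

>>> arm_command:
  targets:
    - [4,-0.3,0,0,0,0]
    - [7,-0.5,0,0,0,0]
    - [8,-0.5,0,0,0,0]
    - [8,-0.5,0,0,0,0]

```text
t: 24.27
position: [0.5715, -0.0823, 0.0344]
tcp_rot: [[0.015, 1.0, -0.0], [1.0, -0.015, 0.0], [0.0, -0.0, -1.0]]
force: [0.8, -3.1, 6.2]
opening: 0.0114
grip_force: 59.3
```

Run:
```python
from h import *
s=get_obs();R,p=s['tcp_rot'],s['position'];print(s['t'],p,s['force'],rel([.5718,-.0817,.0345],-.015))
save('top','topA');save('wrist','wA');save('side','sideA')
np.savez('pics/wApose',R=R,p=p)
f=np.array([.5718,-.0817])
def T(x,y,z):  # tray coords relative to commanded tray frame
  return [.5737+x*1+.015*y,.0433+y-.015*x,z]
for nm in('top','side'): print(nm,'tray corners z22',proj(nm,[T(x,y,.022) for x,y in((-.05,.09),(.05,.09),(-.05,-.09),(.05,-.09))]).tolist())
# caps
for nm,f in(('top','topA'),('side','sideA')):
  h=cv2.cvtColor(np.load('pics/%s.npy'%f),cv2.COLOR_BGR2HSV)
  for c,lo,hi in(('yellow',(24,150,90),(34,255,255)),('green',(55,120,60),(80,255,255))):
    n,l,st,ce=cv2.connectedComponentsWithStats(cv2.inRange(h,lo,hi))
    print(nm,c,[(st[i].tolist(),ce[i].round(1).tolist(),px(nm,*ce[i],.072).tolist()) for i in range(1,n) if st[i,4]>12])
```

```text
24.2667 [ 0.57150952 -0.08232098  0.03443935] [ 0.81379732 -3.06405329  6.22420482] (array([ 0.6,  0.3, -0.1]), np.float64(0.0))
top tray corners z22 [[264.9, 226.7], [265.1, 192.5], [326.7, 226.7], [326.6, 192.5]]
side tray corners z22 [[314.0, 267.1], [275.9, 258.8], [335.8, 228.2], [302.3, 222.1]]
top yellow [([278, 208, 7, 6, 33], [281.1, 210.3], [0.5704, 0.0828])]
top green [([309, 207, 5, 6, 20], [311.4, 209.7], [0.5707, -0.0023])]
side yellow []
side green [([313, 218, 4, 6, 16], [314.2, 220.1], [0.567, 0.0081])]
```

>>> arm_command:
  targets:
    - [1,0,0,0,0,0]
    - [2,0,0,0,0,0]
    - [2,0,0,0,0,0]

```text
t: 24.67
position: [0.5715, -0.0807, 0.0344]
tcp_rot: [[0.015, 1.0, -0.0], [1.0, -0.015, -0.0], [-0.0, -0.0, -1.0]]
force: [0.3, -4.8, 6.1]
opening: 0.0109
grip_force: 59.3
```

>>> arm_command:
  targets:
    - [1,0,0,0,0,0]
    - [1,0,0,0,0,0]
    - [1,0,0,0,0,0]

```text
t: 24.92
position: [0.5715, -0.0798, 0.0344]
tcp_rot: [[0.015, 1.0, -0.0], [1.0, -0.015, -0.0], [-0.0, -0.0, -1.0]]
force: [-0.3, -5.2, 6.9]
opening: 0.011
grip_force: 59.3
```

>>> arm_command:
  targets:
    - [1,0,0,0,0,0]
    - [1,0,0,0,0,0]
    - [1,0,0,0,0,0]

```text
t: 25.17
position: [0.5716, -0.0788, 0.0345]
tcp_rot: [[0.015, 1.0, -0.0], [1.0, -0.015, -0.0], [-0.0, -0.0, -1.0]]
force: [0.6, -5.4, 5.7]
opening: 0.0116
grip_force: 59.3
```

>>> arm_command:
  targets:
    - [1,0,0,0,0,0]
    - [1,0,0,0,0,0]
    - [1,0,0,0,0,0]

```text
t: 25.42
position: [0.5716, -0.0778, 0.0345]
tcp_rot: [[0.015, 1.0, -0.0], [1.0, -0.015, -0.0], [-0.0, -0.0, -1.0]]
force: [0.5, -3.7, 6.1]
opening: 0.0112
grip_force: 59.3
```

>>> arm_command:
  targets:
    - [1,0,0,0,0,0]
    - [1,0,0,0,0,0]
    - [1,0,0,0,0,0]

```text
t: 25.67
position: [0.5716, -0.0768, 0.0345]
tcp_rot: [[0.015, 1.0, -0.0], [1.0, -0.015, -0.0], [-0.0, -0.0, -1.0]]
force: [0.5, -5.5, 5.7]
opening: 0.0114
grip_force: 59.3
```

>>> arm_command:
  targets:
    - [1,0,0,0,0,0]
    - [1,0,0,0,0,0]
    - [1,0,0,0,0,0]

```text
t: 25.92
position: [0.5715, -0.0768, 0.0344]
tcp_rot: [[0.016, 1.0, -0.0], [1.0, -0.016, -0.002], [-0.002, -0.0, -1.0]]
force: [-0.2, -10.2, 6.6]
opening: 0.0114
grip_force: 59.3
```

>>> arm_command:
  targets:
    - [1,0,0,0,0,0]
    - [1,0,0,0,0,0]
    - [1,0,0,0,0,0]

```text
t: 26.17
position: [0.5714, -0.0767, 0.0345]
tcp_rot: [[0.016, 1.0, -0.0], [1.0, -0.016, -0.004], [-0.004, -0.0, -1.0]]
force: [-1.4, -15.9, 5.9]
opening: 0.0112
grip_force: 59.3
```

Run:
```python
from h import *
s=get_obs();print(s['position'],s['force'])
save('top','topB')
for f in('topA','topB'):
  im=np.load('pics/%s.npy'%f).astype(int).mean(2)
  print(f,im[198:222,255:275].mean(0).round(0).astype(int).tolist(),im[196:222,320:345].mean(0).round(0).astype(int).tolist())
print([ (x,px('top',x,210,.02).tolist(),px('top',x,210,.022).tolist()) for x in (259,262,264,268,326,328)])
```

```text
[ 0.5714238  -0.07671991  0.03447582] [ -1.36279428 -15.94550368   5.94665483]
topA [123, 125, 125, 125, 118, 114, 113, 108, 96, 74, 83, 119, 102, 77, 79, 83, 118, 133, 133, 133] [109, 101, 79, 57, 52, 58, 61, 61, 61, 60, 61, 59, 60, 60, 59, 55, 50, 48, 53, 56, 56, 57, 57, 56, 56]
topB [124, 125, 126, 125, 118, 115, 113, 108, 104, 121, 105, 80, 79, 83, 118, 133, 133, 133, 133, 126] [52, 58, 62, 61, 60, 60, 60, 59, 60, 60, 59, 57, 51, 46, 50, 54, 55, 57, 58, 57, 56, 56, 56, 55, 56]
[(259, [0.5742, 0.1511], [0.5742, 0.1509]), (262, [0.5741, 0.1423], [0.574, 0.1421]), (264, [0.574, 0.1365], [0.5739, 0.1363]), (268, [0.5738, 0.1248], [0.5738, 0.1246]), (326, [0.5712, -0.0449], [0.5711, -0.0448]), (328, [0.5711, -0.0507], [0.571, -0.0507])]
```

Stop contact was at y = −0.0768. I'll back off 4 mm, to −0.0808.

>>> arm_command:
  targets:
    - [-1,0,0,0,0,0]
    - [-3,0,0,0,0,0]
    - [-5,0,0,0,0,0]
    - [-6,0,0,0,0,0]
    - [-6,0,0,0,0,0]

```text
t: 26.63
position: [0.5714, -0.0793, 0.0343]
tcp_rot: [[0.014, 1.0, -0.0], [1.0, -0.014, 0.003], [0.003, -0.0, -1.0]]
force: [-0.3, 4.1, 6.5]
opening: 0.0111
grip_force: 59.4
```

Run:
```python
from h import *
s=get_obs();print(s['position'],s['force'],rel([.5717,-.0808,.0345],-.015))
```

```text
[ 0.57135171 -0.07927283  0.03430564] [-0.2662907   4.06704861  6.48843025] (array([-1.5,  0.4, -0.2]), np.float64(0.001))
```

>>> arm_command:
  targets:
    - [-1,0,0,0,0,0]
    - [-1.5,0.3,0,0,0,0]
    - [-1.5,0.3,0,0,0,0]
    - [-1.5,0.3,0,0,0,0]

```text
t: 26.97
position: [0.5714, -0.0804, 0.0343]
tcp_rot: [[0.013, 1.0, -0.001], [1.0, -0.013, 0.004], [0.003, -0.001, -1.0]]
force: [-1.2, 5.3, 6.2]
opening: 0.0111
grip_force: 59.5
```

>>> arm_command:
  targets:
    - [0,0,0,0,0,0]
    - [0,0,0,0,0,0]
    - [0,0,0,0,0,0]
    - [0,0,0,0,0,0]
  claw: 0

```text
t: 27.3
position: [0.5715, -0.0823, 0.0339]
tcp_rot: [[0.015, 1.0, -0.001], [1.0, -0.015, 0.0], [0.0, -0.001, -1.0]]
force: [0.3, -0.3, 0.7]
opening: 0.0429
grip_force: 0.0
```

>>> arm_command:
  targets:
    - [0,0,-15,0,0,0]
    - [0,0,-40,0,0,0]
    - [0,0,-75,0,0,0]
    - [0,0,-105,0,0,0]
    - [0,0,-115,0,0,0]

```text
t: 27.72
position: [0.5736, -0.0828, 0.1535]
tcp_rot: [[0.015, 1.0, 0.005], [1.0, -0.015, -0.001], [-0.0, 0.005, -1.0]]
force: [0.7, 0.0, 0.6]
opening: 0.0429
grip_force: 0.0
```

>>> arm_command:
  targets:
    - [-5,-25,0,0,0,-0.1]
    - [-10,-50,0,0,0,-0.2]
    - [-10,-80,0,0,0,-0.26]
    - [-10,-93,0,0,0,-0.26]
    - [-10,-93,0,0,0,-0.26]

```text
t: 28.13
position: [0.4755, -0.091, 0.1489]
tcp_rot: [[-0.242, 0.97, -0.003], [0.97, 0.242, 0.001], [0.001, -0.002, -1.0]]
force: [1.4, 0.4, 0.1]
opening: 0.0427
grip_force: 0.0
```

>>> arm_command:
  targets:
    - [0,0,0,0,0,0]
    - [0,0,0,0,0,0]

```text
t: 28.3
position: [0.4798, -0.0913, 0.1493]
tcp_rot: [[-0.242, 0.97, 0.001], [0.97, 0.242, 0.0], [-0.0, 0.001, -1.0]]
force: [0.9, 0.6, 0.2]
opening: 0.0422
grip_force: 0.0
```

Run:
```python
from h import *
s=get_obs();R,p=s['tcp_rot'],s['position'];print(s['t'],p,s['force'])
save('wrist','wC');a=np.load('pics/wC.npy').astype(int)
m=((a[:,:,2]-np.maximum(a[:,:,1],a[:,:,0])>35)).astype('uint8')
n,l,st,ce=cv2.connectedComponentsWithStats(m)
for i in range(1,n):
  if st[i,4]>40:
    print(st[i],ce[i],cv2.minAreaRect(np.argwhere(l==i)[:,::-1].astype(np.float32)))
    # bright face split
    b=(l==i); v=a[:,:,2][b]; print(np.percentile(v,[5,25,50,75,95]))
# predicted knob top corners
ax=np.array([.478,-.061]);th=-np.pi/2+.25
u=np.array([np.cos(th),np.sin(th)]);w=np.array([-u[1],u[0]])
for dx,dy in((-.021,-.006),(-.021,.006),(.021,.006),(.021,-.006)): print(wproj([*(ax+u*dx+w*dy),.056],R,p))
```

```text
28.3 [ 0.47981113 -0.09128277  0.14928792] [0.9267048  0.5686309  0.18013433]
[470   5  15  27 107] [475.51401869  14.91588785] ((475.4438171386719, 16.613332748413086), (10.772978782653809, 27.20281219482422), 16.927513122558594)
[77. 79. 82. 83. 86.]
[446 104  28  23 135] [456.51111111 111.14814815] ((456.9969177246094, 111.93705749511719), (14.300349235534668, 29.230058670043945), 53.530765533447266)
[74. 75. 76. 79. 82.]
[ 316  134   44  128 2093] [329.25274725 192.11084568] ((337.5, 197.5), (127.0, 43.0), 90.0)
[ 72. 105. 115. 133. 138.]
[438 201  36  78 354] [456.57909605 239.        ] ((456.09796142578125, 240.16940307617188), (4.9232892990112305, 83.77069854736328), 22.729732513427734)
[130.65 134.   136.   137.   138.  ]
[308 306  60  25 252] [332.96825397 322.01587302] ((338.8235778808594, 319.7059020996094), (59.66376495361328, 15.522278785705566), 14.03624439239502)
[128.55 132.   134.   135.   136.  ]
[559 351  33  32 314] [574.87579618 364.18789809] ((577.4810791015625, 363.1577453613281), (26.566326141357422, 31.902057647705078), 51.8427734375)
[114. 116. 117. 118. 119.]
(np.float64(316.0), np.float64(139.9))
(np.float64(333.2), np.float64(139.9))
(np.float64(332.9), np.float64(197.3))
(np.float64(316.5), np.float64(197.4))
```

Run:
```python
from h import *
a=np.load('pics/wC.npy').astype(int)
m=(a[:,:,2]-a[:,:,1]>35)&(a[:,:,1]<60)
for r in range(128,264,6):
  x=np.nonzero(m[r,290:390])[0]+290
  if len(x): print(r,x.min(),x.max(),len(x),a[r,x,2].tolist()[::3])
```

```text
134 319 328 10 [58, 66, 65, 61]
140 316 331 16 [68, 111, 115, 118, 118, 85]
146 316 331 16 [70, 108, 115, 118, 118, 94]
152 316 331 16 [67, 106, 116, 118, 118, 94]
158 316 331 16 [65, 108, 117, 117, 117, 94]
164 316 331 16 [60, 106, 115, 117, 116, 92]
170 317 331 15 [79, 111, 116, 116, 112]
176 316 332 17 [48, 104, 115, 117, 115, 93]
182 317 331 15 [71, 108, 115, 116, 111]
188 317 331 15 [76, 108, 114, 114, 112]
194 318 330 13 [57, 62, 70, 91, 97]
200 318 330 13 [57, 68, 114, 117, 103]
206 318 330 13 [86, 115, 116, 115, 103]
212 318 330 13 [83, 115, 116, 115, 104]
218 318 330 13 [85, 114, 114, 115, 104]
224 318 330 13 [83, 114, 116, 116, 105]
230 318 330 13 [81, 114, 115, 116, 107]
236 318 330 13 [80, 113, 113, 115, 105]
```

Run:
```python
from h import *
s=get_obs();R,p=s['tcp_rot'],s['position']
k=wpx(323.8,164.5,.056,R,p);print(k,wpx(323.8,137,.056,R,p),wpx(323.8,192,.056,R,p),rel([*k,.044]),s['joint_pos'])
```

```text
[ 0.4767 -0.0578] [ 0.4719 -0.0388] [ 0.4817 -0.0775] [ 33.3   4.9 105.2] [-1.88010797e-01  2.33602107e-01 -2.89141782e-01  1.04740370e+00
  2.02664229e-04  1.13798597e+00]
```

>>> arm_command:
  targets:
    - [15,3,20,0,0,0]
    - [32,5,40,0,0,0]
    - [32,5,70,0,0,0]
    - [32,5,95,0,0,0]
    - [32,5,105,0,0,0]

```text
t: 28.77
position: [0.4752, -0.0583, 0.0411]
tcp_rot: [[-0.243, 0.97, -0.003], [0.97, 0.243, 0.001], [0.001, -0.003, -1.0]]
force: [-0.1, -0.4, 0.3]
opening: 0.0427
grip_force: 0.0
```

>>> arm_command:
  targets:
    - [0,0,0,0,0,0]
    - [0,0,0,0,0,0]
    - [0,0,0,0,0,0]

```text
t: 29.02
position: [0.477, -0.059, 0.0449]
tcp_rot: [[-0.243, 0.97, 0.001], [0.97, 0.243, -0.0], [-0.0, 0.001, -1.0]]
force: [0.3, 0.3, 0.7]
opening: 0.0429
grip_force: 0.0
```

>>> arm_command:
  targets:
    - [0,0,0,0,0,0]
    - [0,0,0,0,0,0]
    - [0,0,0,0,0,0]
    - [0,0,0,0,0,0]
    - [0,0,0,0,0,0]
  claw: -1

```text
t: 29.43
position: [0.4765, -0.0591, 0.0453]
tcp_rot: [[-0.242, 0.97, 0.002], [0.97, 0.242, -0.0], [-0.001, 0.002, -1.0]]
force: [-0.1, 0.0, 5.5]
opening: 0.0109
grip_force: 58.4
```

Run:
```python
from h import *
s=get_obs();R,p=s['tcp_rot'],s['position'];print(s['t'],p,s['force'],s['opening'],s['grip_force'],R[:,1])
# tray check before closing, from topA (gripped at -.0823) vs now
save('top','topD')
a=np.load('pics/topD.npy').astype(int)
print(a.mean(2)[198:222,255:275].mean(0).round(0).astype(int).tolist())
b=a[:,:,0]-a[:,:,2];ys,xs=np.nonzero(b[195:225,335:365]>30);
if len(xs): print('fin',xs.mean()+335,ys.mean()+195,px('top',xs.mean()+335,ys.mean()+195,.045))
```

```text
29.4333 [ 0.47650737 -0.05907383  0.04526821] [-0.08176307  0.00915269  5.53354123] 0.01087754206255113 58.381227850914 [0.97018415 0.24236365 0.00160366]
[118, 120, 120, 120, 113, 109, 108, 104, 91, 75, 108, 107, 84, 76, 78, 103, 123, 128, 128, 127]
fin 339.0 209.5 [ 0.5711 -0.0815]
```

>>> arm_command:
  targets:
    - [0,0,0,0,0,-0.08]
    - [0,0,0,0,0,-0.18]
    - [0,0,0,0,0,-0.28]
    - [0,0,0,0,0,-0.38]
    - [0,0,0,0,0,-0.48]

```text
t: 29.9
position: [0.476, -0.0593, 0.0452]
tcp_rot: [[-0.666, 0.746, 0.001], [0.746, 0.666, -0.001], [-0.001, 0.0, -1.0]]
force: [-2.6, -2.0, 8.2]
opening: 0.011
grip_force: 58.8
```

>>> arm_command:
  targets:
    - [0,0,0,0,0,-0.1]
    - [0,0,0,0,0,-0.2]
    - [0,0,0,0,0,-0.3]
    - [0,0,0,0,0,-0.4]
    - [0,0,0,0,0,-0.5]

```text
t: 30.32
position: [0.4757, -0.0598, 0.0452]
tcp_rot: [[-0.942, 0.335, 0.0], [0.335, 0.942, -0.002], [-0.001, -0.002, -1.0]]
force: [-5.0, -4.3, 8.6]
opening: 0.0112
grip_force: 59.0
```

>>> arm_command:
  targets:
    - [0,0,0,0,0,-0.06]
    - [0,0,0,0,0,-0.12]
    - [0,0,0,0,0,-0.16]
    - [0,0,0,0,0,-0.16]

```text
t: 30.65
position: [0.4756, -0.0599, 0.0452]
tcp_rot: [[-0.983, 0.183, 0.0], [0.183, 0.983, -0.002], [-0.001, -0.002, -1.0]]
force: [-4.6, -6.4, 8.8]
opening: 0.0112
grip_force: 59.0
```

Run:
```python
from h import *
s=get_obs();R=s['tcp_rot'];print(s['position'],s['force'],s['moment'],s['opening'],'yaw',np.arctan2(R[1,1],R[0,1]),s['joint_pos'])
```

```text
[ 0.47564608 -0.05992381  0.04522529] [-4.58933716 -6.43697986  8.82286567] [-1.01573403  0.84959215  0.06986861] 0.011241964564077498 yaw 1.3868422417104758 [-0.12406077  0.32709728 -0.46790444  0.775333   -0.00210384  0.05989222]
```

>>> arm_command:
  targets:
    - [0,0,0,0,0,-0.03]
    - [0,0,0,0,0,-0.05]
    - [0,0,0,0,0,-0.05]

```text
t: 30.9
position: [0.4756, -0.06, 0.0452]
tcp_rot: [[-0.991, 0.135, 0.0], [0.135, 0.991, -0.002], [-0.0, -0.002, -1.0]]
force: [-5.2, -6.8, 8.5]
opening: 0.0111
grip_force: 59.0
```

Run:
```python
from h import *
s=get_obs();R=s['tcp_rot'];print(s['force'],s['moment'],'yaw',np.arctan2(R[1,1],R[0,1]),s['joint_torque'])
```

```text
[-5.16935477 -6.78943163  8.53761121] [-1.05617322  0.90584554  0.00155341] yaw 1.4353719891686716 [  2.98386008 -48.74113441  26.26934946  -1.63052961   1.75637372
  -0.3216904 ]
```

>>> arm_command:
  targets:
    - [0,0,0,0,0,-0.03]
    - [0,0,0,0,0,-0.05]
    - [0,0,0,0,0,-0.05]

```text
t: 31.15
position: [0.4756, -0.0601, 0.0452]
tcp_rot: [[-0.996, 0.085, 0.0], [0.085, 0.996, -0.002], [-0.0, -0.002, -1.0]]
force: [-4.8, -6.2, 9.0]
opening: 0.0112
grip_force: 59.1
```

Run:
```python
from h import *
s=get_obs();R=s['tcp_rot'];print(s['force'],s['moment'],'yaw',np.arctan2(R[1,1],R[0,1]),s['joint_torque'])
```

```text
[-4.84113412 -6.17609389  9.00301072] [-1.16297763  0.89058036  0.04786876] yaw 1.4852976178170272 [  3.14056255 -48.74147058  26.26845002  -1.63052369   1.84697483
  -0.32132411]
```

>>> arm_command:
  targets:
    - [0,0,0,0,0,-0.02]
    - [0,0,0,0,0,-0.04]
    - [0,0,0,0,0,-0.04]

```text
t: 31.4
position: [0.4756, -0.0601, 0.0452]
tcp_rot: [[-0.999, 0.046, 0.0], [0.046, 0.999, -0.002], [-0.0, -0.002, -1.0]]
force: [-5.4, -7.3, 8.3]
opening: 0.0111
grip_force: 59.1
```

Run:
```python
from h import *
s=get_obs();R=s['tcp_rot'];print(s['force'],s['moment'],'yaw',np.arctan2(R[1,1],R[0,1]),s['joint_torque'][5])
```

```text
[-5.41988943 -7.33484918  8.30275954] [-1.1795105   0.95786424  0.05874523] yaw 1.5252617808938354 -0.29014186933636665
```

>>> arm_command:
  targets:
    - [0,0,0,0,0,-0.02]
    - [0,0,0,0,0,-0.04]
    - [0,0,0,0,0,-0.04]

```text
t: 31.65
position: [0.4756, -0.0601, 0.0452]
tcp_rot: [[-1.0, 0.007, 0.0], [0.007, 1.0, -0.002], [-0.0, -0.002, -1.0]]
force: [-4.7, -6.8, 8.9]
opening: 0.0113
grip_force: 59.2
```

Run:
```python
from h import *
s=get_obs();R=s['tcp_rot'];print(s['force'],s['moment'],'yaw',np.arctan2(R[1,1],R[0,1]),s['joint_torque'][5])
save('top','topE');a=np.load('pics/topE.npy').astype(int)
m=(a[:,:,2]-a[:,:,1]>35)&(a[:,:,1]<70);m[:, :325]=0;m[:,375:]=0;m[:190]=0;m[255:]=0
ys,xs=np.nonzero(m);print([(x,y) for x,y in zip(xs,ys)][:60])
```

```text
[-4.7384697  -6.84275695  8.9499079 ] [-1.1557661   0.87728269 -0.71040106] yaw 1.5642525430230483 -1.0705389082431793
[(np.int64(330), np.int64(217)), (np.int64(331), np.int64(217)), (np.int64(332), np.int64(217)), (np.int64(333), np.int64(217)), (np.int64(330), np.int64(218)), (np.int64(331), np.int64(218)), (np.int64(332), np.int64(218)), (np.int64(333), np.int64(218)), (np.int64(330), np.int64(219)), (np.int64(331), np.int64(219)), (np.int64(332), np.int64(219)), (np.int64(333), np.int64(219)), (np.int64(330), np.int64(220)), (np.int64(331), np.int64(220)), (np.int64(332), np.int64(220)), (np.int64(333), np.int64(220)), (np.int64(330), np.int64(221)), (np.int64(331), np.int64(221)), (np.int64(332), np.int64(221)), (np.int64(333), np.int64(221)), (np.int64(330), np.int64(222)), (np.int64(331), np.int64(222)), (np.int64(332), np.int64(222)), (np.int64(333), np.int64(222)), (np.int64(330), np.int64(223)), (np.int64(331), np.int64(223)), (np.int64(332), np.int64(223)), (np.int64(333), np.int64(223))]
```

>>> arm_command:
  targets:
    - [0,0,0,0,0,-0.02]
    - [0,0,0,0,0,-0.03]
    - [0,0,0,0,0,-0.03]

```text
t: 31.95
position: [0.4756, -0.0601, 0.0452]
tcp_rot: [[-1.0, -0.022, 0.0], [-0.022, 1.0, -0.002], [-0.0, -0.002, -1.0]]
force: [-4.3, -5.5, 9.0]
opening: 0.0113
grip_force: 66.9
```

Run:
```python
from h import *
s=get_obs();R=s['tcp_rot'];print(s['moment'],'yaw',np.arctan2(R[1,1],R[0,1]),s['joint_torque'][5])
```

```text
[-1.04646933  0.92866439 -1.54617495] yaw 1.5923885327592557 -1.7470144852995872
```

>>> arm_command:
  targets:
    - [0,0,0,0,0,0.015]
    - [0,0,0,0,0,0.03]

```text
t: 32.12
position: [0.4756, -0.0601, 0.0452]
tcp_rot: [[-1.0, 0.009, 0.0], [0.009, 1.0, -0.002], [-0.0, -0.002, -1.0]]
force: [-4.0, -6.6, 7.8]
opening: 0.011
grip_force: 59.1
```

>>> arm_command:
  targets:
    - [0,0,0,0,0,0]
    - [0,0,0,0,0,0]
    - [0,0,0,0,0,0]
    - [0,0,0,0,0,0]
  claw: 0

```text
t: 32.45
position: [0.476, -0.0588, 0.0444]
tcp_rot: [[-1.0, 0.005, 0.0], [0.005, 1.0, 0.0], [-0.0, 0.0, -1.0]]
force: [-0.9, 0.2, 0.8]
opening: 0.0429
grip_force: 0.0
```

>>> arm_command:
  targets:
    - [0,0,-15,0,0,0]
    - [0,0,-40,0,0,0]
    - [0,0,-75,0,0,0]
    - [0,0,-105,0,0,0]
    - [0,0,-120,0,0,0]

```text
t: 32.87
position: [0.4771, -0.0589, 0.1677]
tcp_rot: [[-1.0, 0.005, 0.004], [0.005, 1.0, -0.0], [-0.004, -0.0, -1.0]]
force: [0.1, -0.5, 0.0]
opening: 0.0425
grip_force: 0.0
```

Run:
```python
from h import *
s=get_obs();R,p=s['tcp_rot'],s['position'];print(s['t'],p,s['force'])
save('wrist','wF');save('top','topF');a=np.load('pics/topF.npy').astype(int)
m=(a[:,:,2]-a[:,:,1]>30)&(a[:,:,1]<70);m[:, :325]=0;m[:,375:]=0;m[:190]=0;m[255:]=0
ys,xs=np.nonzero(m)
for r in np.unique(ys)[::3]: print(r,xs[ys==r].min(),xs[ys==r].max())
print('bar mid line',px('top',331.5,218,.02),px('top',331.5,223,.02))
b=a[:,:,0]-a[:,:,2];ys,xs=np.nonzero(b[195:225,335:365]>30);print('fin',px('top',xs.mean()+335,ys.mean()+195,.045) if len(xs) else None)
h=cv2.cvtColor(np.load('pics/topF.npy'),cv2.COLOR_BGR2HSV)
for c,lo,hi in(('yellow',(24,150,90),(34,255,255)),('green',(55,120,60),(80,255,255))):
    n,l,st,ce=cv2.connectedComponentsWithStats(cv2.inRange(h,lo,hi))
    print(c,[(ce[i].round(1).tolist(),px('top',*ce[i],.072).tolist()) for i in range(1,n) if st[i,4]>12])
m=(a[:,:,2]-a[:,:,1]>25).astype('uint8')[200:290,165:250]
n,l,st,ce=cv2.connectedComponentsWithStats(m);print([(ce[i]+[165,200]).round(1) for i in range(1,n) if st[i,4]>5])
# bystanders: difference to top0 away from robot
d=np.abs(np.load('pics/topF.npy').astype(int)-np.load('pics/top0.npy')).max(2)
print({k:int((d[y0:y1,x0:x1]>60).sum()) for k,(x0,y0,x1,y1) in dict(cup=(188,150,222,188),pill=(236,242,296,268),tin=(420,228,444,248),case=(290,130,352,162),clock=(246,122,286,150),lotion=(434,168,470,194)).items()})
```

```text
32.8667 [ 0.47713597 -0.0589082   0.16772586] [ 0.1132512  -0.54014264  0.03391089]
217 330 333
220 330 333
223 331 332
bar mid line [ 0.5475 -0.0606] [ 0.5329 -0.0603]
fin [ 0.571  -0.0819]
yellow [([280.2, 210.3], [0.5703, 0.0852])]
green [([310.8, 209.5], [0.5713, -0.0005])]
[array([206.5, 226.3]), array([188.6, 266. ])]
{'cup': 0, 'pill': 0, 'tin': 0, 'case': 0, 'clock': 0, 'lotion': 0}
```

>>> arm_command:
  targets:
    - [40,0,-20,0,0,0]
    - [80,0,-40,0,0,0]
    - [110,0,-60,0,0,0]
    - [140,0,-60,0,0,0]
    - [140,0,-60,0,0,0]

```text
t: 33.38
position: [0.331, -0.0576, 0.2241]
tcp_rot: [[-1.0, 0.006, -0.002], [0.006, 1.0, 0.0], [0.002, 0.0, -1.0]]
force: [0.2, 0.0, -0.2]
opening: 0.0424
grip_force: 0.0
```

>>> arm_command:
  targets:
    - [0,0,0,0,0,0]
    - [0,0,0,0,0,0]
    - [0,0,0,0,0,0]
    - [0,0,0,0,0,0]

```text
t: 33.72
position: [0.3366, -0.0581, 0.2237]
tcp_rot: [[-1.0, 0.005, -0.001], [0.005, 1.0, 0.0], [0.001, 0.0, -1.0]]
force: [0.6, -0.2, 0.1]
opening: 0.0429
grip_force: 0.0
```

Run:
```python
from h import *
s=get_obs();print(s['t'],s['position'],s['force'])
save('top','topG');a=np.load('pics/topG.npy').astype(int)
m=(a[:,:,2]-a[:,:,1]>30)&(a[:,:,1]<70);m[:, :315]=0;m[:,375:]=0;m[:190]=0;m[260:]=0
ys,xs=np.nonzero(m)
for r in np.unique(ys)[::3]: print(r,xs[ys==r].min(),xs[ys==r].max())
g=a.mean(2)
def edge(y): return g[y-2:y+3,256:272].mean(0).round().astype(int).tolist(), g[y-2:y+3,322:332].mean(0).round().astype(int).tolist()
for y in(200,215): print(y,edge(y))
for x in(280,300,318): print(x,g[186:200,x-4:x+5].mean(1).round().astype(int).tolist(),g[220:236,x-4:x+5].mean(1).round().astype(int).tolist())
```

```text
33.7167 [ 0.33658958 -0.05810149  0.22367812] [ 0.55175109 -0.16136692  0.10066847]
217 330 333
220 330 333
223 330 333
226 330 333
229 330 333
232 330 333
235 330 333
238 330 333
241 330 333
244 330 333
247 330 334
200 ([117, 117, 117, 117, 110, 102, 99, 88, 72, 103, 104, 80, 72, 76, 109, 123], [120, 120, 121, 114, 100, 80, 70, 58, 55, 61])
215 ([114, 115, 114, 100, 102, 105, 100, 89, 70, 105, 102, 80, 73, 74, 88, 114], [86, 99, 106, 114, 112, 90, 71, 63, 70, 78])
280 [109, 112, 72, 56, 73, 117, 120, 120, 114, 108, 122, 122, 123, 122] [123, 122, 122, 123, 122, 121, 110, 111, 118, 113, 63, 57, 82, 117, 119, 117]
300 [116, 112, 72, 56, 74, 119, 120, 118, 105, 107, 121, 122, 121, 122] [122, 122, 122, 122, 121, 120, 108, 100, 116, 112, 61, 56, 81, 116, 119, 116]
318 [115, 112, 75, 62, 76, 113, 115, 116, 102, 119, 121, 121, 121, 121] [121, 120, 120, 121, 121, 121, 118, 98, 110, 108, 67, 62, 83, 115, 117, 116]
```

```bash
python3 -c "
from h import *
print(ticket.hand_in())"
```

```text
the job is handed in; nothing more can be done
None
```

I handed the job in at 34 s, with no verdict returned: both bottles (yellow- and green-capped) stand in the docked tray, the counter shows two with its lever home, the clamp is closed to its stop, and the other things on the cart look unmoved.

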